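# Stack the board tray and dust cover on the four-post stand

### The arm

A 6-joint arm with a two-finger parallel gripper is mounted at the origin on the work surface. World frame = base frame: x ahead of the robot, y to its left, z up, the work surface at z = 0. Lengths are in mm, angles in rad, forces in N, time in s.
With the tool pointing down it reaches from about 350 to 875 mm from the base axis. Payload 4.2 kg.
Tool frame: the origin (TCP) lies where the fingers leave the gripper's body, on its centre line; the fingertips stand ahead of it and the grasp point (between the pads) lies 54 mm ahead of it (arm.nose_length is the z of the fingertips in the tool frame, in mm); z points along the fingers, x is the direction in which the jaws open and shut, and the axes are right-handed (so a half turn about z gives the same grasp; the last joint's range is limited). The gripper opens to 85 mm and grips with 20 to 120 N. Pads are 22 mm wide; open, the fingers measure 114 mm over their backs; the gripper's body (76 mm by 85 mm) begins 54 mm behind the grasp point. The pads swing forward as they close: fully open they stand 13 mm farther back than shut.
Start: joints at [1.478, 0.385, 0.008, 0, -1.194, -0.259], TCP at [215.335, 586.712, 303.912] pointing down, gripper open.
Joint ranges: [-3.14, 3.14], [-1.21, 2.06], [-1.07, 1.41], [-3.16, 2.05], [-2.99, -0.16], [-3.1, 3.1]. Speed limits (rad/s): [2.79, 2.79, 3.14, 3.14, 3.14, 3.14].

### API

Orientations are given as a unit quaternion [x, y, z, w].
In Python, from bench import arm, imaging, job_done gives the robot as it stands.
- The arm moves only by the shell command python3 -m crank 'ROWS' [OPENING]. ROWS is a JSON object of lists of equal length, an entry for each row: "delta_pos": the shift along the tool's x, y, z in m, a list of three; "twist": the turn about the tool's z in rad. In form: {"delta_pos": [[tx, ty, tz], ...], "twist": [twist, ...]}. A call has 1 to 8 rows; each row shifts and turns the commanded pose from where the row before left it, along the tool's axes as they then stand; what a row does not reach is not made up. A row lasts 1/12 s, in which the tool goes at most 41.7 mm and 7.16 degrees, less where a joint would pass 70% of its speed; a pose out of reach is approached as far as the arm can. A call is refused whole if a number of a shift passes 0.0417 or a number of a turn 0.125, either way. A call with a gripper value outside its range is refused whole. OPENING is the opening, from 0 (shut) to 1 (fully open), set as the call begins (- or left out, the last holds). The fingers move at their own pace and stop on an object; the grip force is fixed at half the most. Time passes only in rows, so rows that do not move let the fingers close. It gives the time, the measured TCP pose, the force and the opening at its end, in the units of the state.
- arm.read_state(): the state, without advancing time (a new reading comes with each control period).
- imaging.get_image(name): name is "scene" or "top" or "wrist"; returns (picture, depth): 420x560x3 uint8, blue, green, red; 420x560 float32, mm along the optical axis (not along the pixel's ray), 0 where there is no reading.
- imaging.camera_model(name): a dict with "vfov" (degrees; the focal length in pixels is half the picture's height over the tangent of half this angle, whatever the lens; pixels are square), "cx", "cy" (the principal point, pixels), "T" (4x4, takes a point from camera to world coordinates); the wrist camera has in their place "hand_eye" (4x4, takes a point from camera to tool coordinates, whose origin is the TCP and whose axes are the tool frame's). Camera axes: x right, y up, looking along -z (the intrinsics and any distortion apply to the point x, -y, -z); pixel columns grow to the right and rows downward; lengths in mm; the calibration is good to about 2 mm. The wrist camera is an equidistant fisheye: a pixel r from the principal point sees the ray r / f radians off the axis. A picture is of the moment at which its call begins: read the wrist's pose just before it. camera_model takes no time and is no camera call.
- job_done(): hands the job in, once; it reports no verdict.
The state is a dict: "clock": time; "joints": joint angles; "joint_vel": joint speeds; "joint_efforts": joint torques, N m; "position": TCP position; "ee_rot": TCP orientation; "contact_force": force on the tool from outside, world axes, zero at the start; "wrist_torque": the same for the moment, N m; "gripper_width": finger opening in mm.
Only numpy, scipy, OpenCV 4.12 (cv2) and the standard library are available. Lean on these libraries where they do the work, as an engineer would, in place of code of your own. Each camera call takes 0.05 s, during which the arm holds its last target.

### The job

Take the aluminium tray of green circuit boards from its sloped rest and lower it level onto the four-post stand, each corner hole over its own post, until it sits fully down on the grey collars. Then close the stack: take the blue dust cover from the other rest and lower it level over the same four posts until it sits fully down on the yellow shoulders above the tray. Set both down gently, do not drop them, let go, and leave the other things on the bench where they are.

Things in the scene. Friction and masses are not known exactly. Their poses are not given: they have to be found in the camera images.
- tray: Board tray: aluminium plate 180 x 120 x 5 mm, a green circuit board (to 11 mm above the underside) either side of its black rib. Four through holes 23 in diameter at x = +-70, y = +-42. 0.28-0.46 kg. Origin: centre of the plate's underside; x along the length, y across, z out of the top. Starts face up on rest_a, leaning with it (30 degrees). Fits the stand either way round.
- tray_rib (a point): The tray's black upright grip rib: 70 long (along x), 16 thick (along y), rising to 45 above the plate's underside, over the centre of mass. This point: middle of the rib, 30 mm above the underside; axes as the part's.
- cover: Dust cover: blue plate 180 x 120 x 5 mm with an orange rib. Four through holes 12 in diameter at x = +-70, y = +-42. 0.22-0.37 kg. Origin: centre of the plate's underside; x along the length, y across, z out of the top. Starts face up on rest_b, leaning with it (30 degrees). Fits the stand either way round.
- cover_rib (a point): The cover's orange upright grip rib: 70 long (along x), 16 thick (along y), rising to 45 above the plate's underside, over the centre of mass. This point: middle of the rib, 30 mm above the underside; axes as the part's.
- stand: Four-post stand, fixed to the bench: black base 200 x 140 x 15 mm, four stepped posts at x = +-70, y = +-42. Origin: centre of its underside, on the bench; x along its length, z up. Each post: grey collar 32 in diameter up to 25 above the bench (the tray's underside rests on it), then yellow post 18 in diameter, its top 20 mm tapering to 14.5.
- stand_shoulder (a point): Middle of the stand at the height of the posts' yellow flat tops, 100 mm above the bench, the shoulders on which the cover's underside rests; axes as the stand's. From each shoulder a steel pin 8 in diameter goes on up to 136 above the bench, its top 10 mm tapering to a 2 mm point.
- rest_a: White sloped rest holding the tray at the start, fixed to the bench. Origin: on the bench below the middle of its sloping face. The face, 195 long, 130 wide, rises at 30 degrees toward the rest's +x (it faces -x and up); its middle is 66 above the bench, its upper end 115. Two lips at the lower end, 10 high, stop the part sliding.
- rest_b: White sloped rest holding the cover at the start, fixed; same shape, sizes and axes as rest_a.
- mouse: Bystander: black computer mouse, 110 x 60 x 34 mm, loose. Origin: centre of its underside.
- screwdriver: Bystander: screwdriver lying on the bench, 170 mm long, loose.
- tape_roll: Bystander: yellow tape roll lying flat, 68 diameter, 24 high, loose. Origin: centre of its underside.
- copper_blanks: Bystander: small pack of copper-clad blanks, 100 x 70 x 18 mm, loose. Origin: centre of its underside.
Things that resemble listed ones, but are neither listed nor needed, are in the scene too. What is shaped like the tray but turquoise is not meant.

How it is judged:
By the outcome, as a careful person would: the job done as asked, in the order asked, and still so for the second after the job is handed in, with the robot touching nothing.
It also fails if it takes over 70 s, if anything falls off the work surface, if the arm or the gripper's body presses on something with over 40 N, if the wrist force passes 120 N, or if a joint passes its speed limit or range.

## Working session

There is one attempt and no reset: what is moved stays moved. The work goes in short steps, Python scripts to look and compute and a shell command to move; the robot and the scene stay as the last step left them, time stands still between calls to the robot, and variables do not carry over. Pictures are saved under pics/ and viewed, and the job is handed in when it is done.

```bash
ls; mkdir -p pics; python3 - <<'E'
from bench import arm, imaging
import cv2, numpy as np
print(arm.read_state(), arm.nose_length)
for n in ["scene","top","wrist"]:
    im,d=imaging.get_image(n); cv2.imwrite(f"pics/{n}0.png",im); np.save(f"pics/{n}0.npy",d)
    np.set_printoptions(precision=4,suppress=True)
    print(n,imaging.camera_model(n))
E
```

```text
pics
{'clock': 0.0, 'joints': array([ 1.47760794e+00,  3.85537030e-01,  6.64489636e-03, -4.94632271e-04,
       -1.19399727e+00, -2.58603941e-01]), 'joint_vel': array([-0.00023916,  0.00052563,  0.00019477, -0.00178377, -0.00069012,
       -0.00092094]), 'joint_efforts': array([-2.67365440e-04, -3.92283010e+01,  1.88397700e+01,  4.18614015e+00,
       -4.65971432e-03, -2.65374815e-06]), 'position': array([215.19096084, 586.33771272, 302.84131222]), 'ee_rot': array([-5.72384061e-01,  8.19984963e-01, -6.50059614e-04, -8.51764606e-04]), 'contact_force': array([-0.62110745,  1.10739077,  0.78987065]), 'wrist_torque': array([ 0.01091957, -0.05828465,  0.03043294]), 'gripper_width': 85.57977488718026} 72.6
scene {'vfov': 44.83568661140278, 'cx': 282.4090172052928, 'cy': 202.94188055039646, 'T': array([[   0.8913,   -0.2815,    0.3553, 1027.1229],
       [   0.4532,    0.5759,   -0.6805, -998.1708],
       [  -0.013 ,    0.7675,    0.6409,  965.6541],
       [   0.    ,    0.    ,    0.    ,    1.    ]])}
top {'vfov': 46.33179408751657, 'cx': 276.0415339219173, 'cy': 210.4242890589139, 'T': array([[   0.0089,    0.9804,   -0.1969,  241.2088],
       [  -0.9999,    0.0072,   -0.0096,  -91.7149],
       [  -0.008 ,    0.1969,    0.9804, 1685.2484],
       [   0.    ,    0.    ,    0.    ,    1.    ]])}
wrist {'vfov': 65.70646984690485, 'cx': 274.75300320351477, 'cy': 208.2467187656662, 'hand_eye': array([[  1.    ,   0.0002,  -0.0002,   0.988 ],
       [  0.0001,  -0.9492,  -0.3146, -80.5371],
       [ -0.0003,   0.3146,  -0.9492, -70.0579],
       [  0.    ,   0.    ,   0.    ,   1.    ]])}
```

View pics/scene0.png

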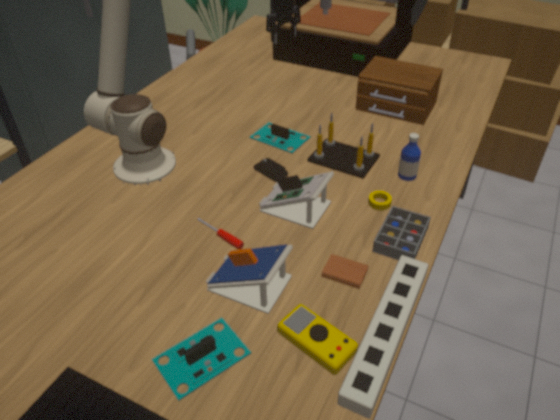

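View pics/top0.png

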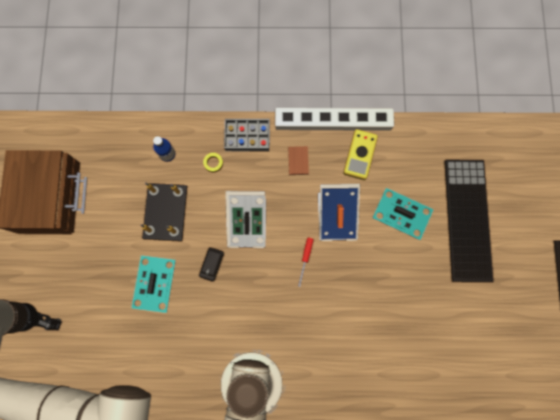

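View pics/wrist0.png

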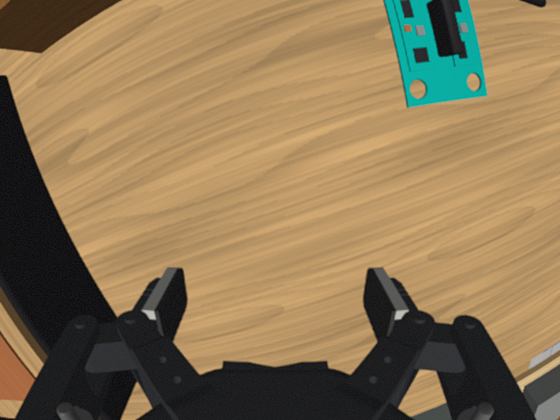

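The top view shows the tray at px (246,220), the cover at (340,213), the stand at (165,212), and turquoise lookalikes at (153,284) and (403,212). Next I'll convert these to world coordinates.

```bash
cat > h.py <<'E'
import numpy as np, cv2
from scipy.spatial.transform import Rotation as R
from bench import arm, imaging
np.set_printoptions(precision=3,suppress=True)
def f_of(m): return 210/np.tan(np.radians(m['vfov'])/2)
def toolT(s):
    T=np.eye(4); T[:3,:3]=R.from_quat(s['ee_rot']).as_matrix(); T[:3,3]=s['position']; return T
def rays(m,uv,fish):
    uv=np.atleast_2d(np.asarray(uv,float)); f=f_of(m)
    x=(uv[:,0]-m['cx'])/f; y=(uv[:,1]-m['cy'])/f
    if fish:
        r=np.hypot(x,y); k=np.where(r>1e-9,np.sin(r)/np.maximum(r,1e-9),1)
        d=np.c_[x*k,-y*k,-np.cos(r)]
    else: d=np.c_[x,-y,-np.ones_like(x)]
    return d
def pose(name,s=None):
    m=imaging.camera_model(name)
    return (m, m['T'],False) if name!='wrist' else (m, toolT(s)@m['hand_eye'],True)
def cloud(name,d,s=None):
    m,T,fi=pose(name,s); v,u=np.mgrid[0:420,0:560]
    r=rays(m,np.c_[u.ravel(),v.ravel()],fi); r=r/(-r[:,2:3]); p=r*d.reshape(-1,1)
    w=p@T[:3,:3].T+T[:3,3]; w[d.ravel()<=0]=np.nan
    return w.reshape(420,560,3)
def onplane(name,uv,z,s=None):
    m,T,fi=pose(name,s); r=rays(m,uv,fi)@T[:3,:3].T; o=T[:3,3]
    return o+r*((z-o[2])/r[:,2])[:,None]
def project(name,P,s=None):
    m,T,fi=pose(name,s); P=np.atleast_2d(P); c=(P-T[:3,3])@T[:3,:3]; f=f_of(m)
    x,y,z=c[:,0],-c[:,1],-c[:,2]
    if fi:
        r=np.hypot(x,y); th=np.arctan2(r,z); k=th/np.maximum(r,1e-9)
        return np.c_[m['cx']+f*k*x,m['cy']+f*k*y]
    return np.c_[m['cx']+f*x/z,m['cy']+f*y/z]
def snap(name,tag):
    s=arm.read_state(); im,d=imaging.get_image(name); cv2.imwrite(f'pics/{tag}.png',im); np.savez(f'pics/{tag}.npz',d=d,im=im,q=s['ee_rot'],p=s['position'],w=s['gripper_width'],j=s['joints'],t=s['clock'])
    return s,im,d
def load(tag):
    z=np.load(f'pics/{tag}.npz'); return dict(position=z['p'],ee_rot=z['q']),z['im'],z['d']
E
python3 - <<'E'
from h import *
d=np.load('pics/top0.npy'); im=cv2.imread('pics/top0.png')
w=cloud('top',d)
for n,(u,v) in dict(tray=(246,220),cover=(340,213),stand=(165,212),mouse=(212,264),tape=(213,162),blanks=(299,160),sd=(308,250),tq=(153,284),free=(330,310),base=(250,390)).items(): print(n,w[v,u])
for n,(u0,u1,v0,v1) in dict(tray=(222,272,188,252),cover=(314,366,180,246)).items():
    p=w[v0:v1,u0:u1].reshape(-1,3); p=p[p[:,2]>10]; print(n,p.min(0),p.max(0),len(p))
crop=cv2.resize(im[130:320,120:420],None,fx=2.6,fy=2.6,interpolation=cv2.INTER_CUBIC); cv2.imwrite('pics/crop1.png',crop)
E
```

```text
tray [524.92   21.4   110.068]
cover [ 550.748 -285.545  108.526]
stand [568.255 310.565  14.644]
mouse [387.406 137.914  35.102]
tape [753.963 151.513   2.196]
blanks [ 757.731 -154.921   20.406]
sd [ 437.952 -184.979   28.639]
tq [318.886 330.833  42.107]
free [ 239.422 -260.305   -5.704]
base [ 18.045  -9.219 239.093]
tray [434.781 -51.81   10.089] [653.569 107.774 125.593] 2199
cover [ 460.899 -375.889   10.069] [ 681.046 -214.194  126.492] 2197
```

View pics/crop1.png

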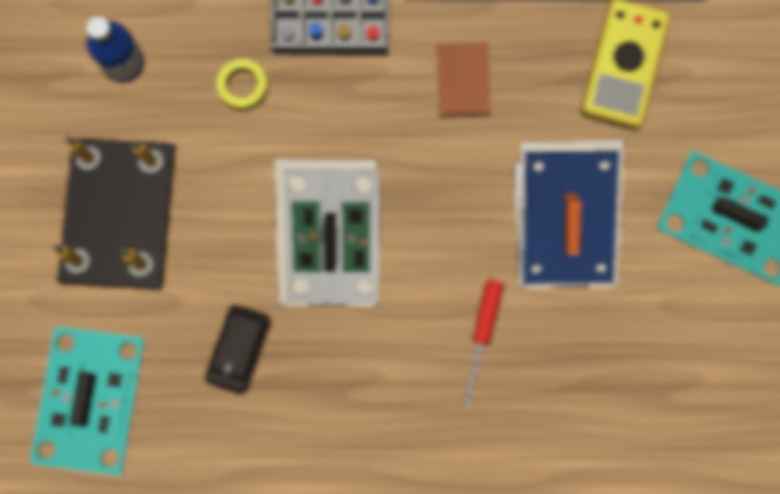

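```bash
python3 - <<'E'
from h import *
d=np.load('pics/top0.npy'); w=cloud('top',d)
im=cv2.imread('pics/top0.png').astype(int)
# plate planes
for n,(u0,u1,v0,v1) in dict(tray=(230,264,194,244),cover=(322,357,188,238)).items():
    p=w[v0:v1,u0:u1].reshape(-1,3); A=np.c_[p[:,:2],np.ones(len(p))]
    sel=np.ones(len(p),bool)
    for i in range(6):
        c=np.linalg.lstsq(A[sel],p[sel,2],rcond=None)[0]; r=p[:,2]-A@c; sel=abs(r)<4
    nrm=np.array([-c[0],-c[1],1]); nrm/=np.linalg.norm(nrm)
    print(n,c,'tilt',np.degrees(np.arccos(nrm[2])),'upslope yaw',np.degrees(np.arctan2(c[1],c[0])),sel.sum())
s=arm.read_state(); print(toolT(s))
E
```

```text
** On entry to DLASCL parameter number  4 had an illegal value
 ** On entry to DLASCL parameter number  4 had an illegal valueTraceback (most recent call last):
  File "<stdin>", line 9, in <module>
    x, resids, rank, s = _umath_linalg.lstsq(a, b, rcond,
                         ~~~~~~~~~~~~~~~~~~~^^^^^^^^^^^^^
                                             signature=signature)
                                             ^^^^^^^^^^^^^^^^^^^^
    raise LinAlgError("SVD did not converge in Linear Least Squares")
numpy.linalg.LinAlgError: SVD did not converge in Linear Least Squares
```

```bash
python3 - <<'E'
from h import *
d=np.load('pics/top0.npy'); w=cloud('top',d)
for n,(u0,u1,v0,v1) in dict(tray=(230,264,194,244),cover=(322,357,188,238)).items():
    p=w[v0:v1,u0:u1].reshape(-1,3); p=p[np.isfinite(p[:,0])]; A=np.c_[p[:,:2],np.ones(len(p))]
    sel=np.ones(len(p),bool)
    for i in range(8):
        c=np.linalg.lstsq(A[sel],p[sel,2],rcond=None)[0]; r=p[:,2]-A@c; sel=abs(r)<5
    nrm=np.array([-c[0],-c[1],1]); nrm/=np.linalg.norm(nrm)
    print(n,c,'tilt',np.degrees(np.arccos(nrm[2])),'upslope yaw',np.degrees(np.arctan2(c[1],c[0])),sel.sum())
s=arm.read_state(); print(toolT(s))
E
```

```text
tray [   0.56    -0.009 -226.336] tilt 29.246014854648923 upslope yaw -0.9684718470206674 1062
cover [   0.573    0.012 -246.527] tilt 29.81434155290727 upslope yaw 1.2054260580328582 1242
[[ -0.345  -0.939  -0.    215.223]
 [ -0.939   0.345  -0.002 586.441]
 [  0.002  -0.     -1.    303.059]
 [  0.      0.      0.      1.   ]]
```

```bash
python3 -m crank '{"delta_pos":[[0,0,0],[0,0,0],[0,0,0],[0.027,-0.03,0],[0.027,-0.03,0],[0.027,-0.03,0],[0.027,-0.03,0],[0.027,-0.03,0]],"twist":[-0.118,-0.118,-0.117,0,0,0,0,0]}' -; python3 -m crank '{"delta_pos":[[0.027,-0.03,0],[0.027,-0.03,0],[0.027,-0.03,0],[0.027,-0.03,0],[0.027,-0.03,0],[0,0,0],[0,0,0]],"twist":[0,0,0,0,0,0,0]}' -
python3 - <<'E'
from h import *
s,im,d=snap('wrist','st1'); print(toolT(s),s['joints'],s['clock'])
E
```

```text
clock: 0.82
position: [366.4, 450.4, 303.7]
ee_rot: [0.708, -0.706, 0.0, 0.0]
contact_force: [1.0, 1.3, 0.4]
gripper_width: 85.6
clock: 1.4
position: [517.0, 315.1, 303.1]
ee_rot: [-0.706, 0.708, 0.0, -0.001]
contact_force: [-1.0, 0.2, -0.4]
gripper_width: 85.1
[[ -0.003  -1.     -0.001 516.962]
 [ -1.      0.003  -0.001 315.147]
 [  0.001   0.001  -1.    303.135]
 [  0.      0.      0.      1.   ]] [ 0.814  0.353 -0.043 -0.    -1.177  0.753] 1.4
```

View pics/st1.png

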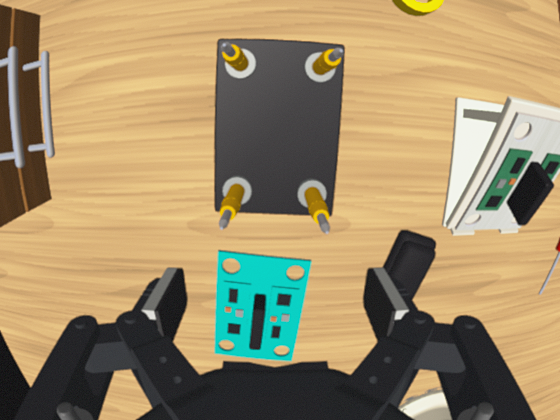

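The posts are at about (235,60), (325,62), (232,200) and (315,205), with the turquoise decoy below them. I'll zoom in to get precise points.

```bash
python3 - <<'E'
from h import *
s,im,d=load('st1')
a=cv2.resize(im[30:100,205:355],None,fx=5,fy=5,interpolation=cv2.INTER_CUBIC)
b=cv2.resize(im[170:240,205:355],None,fx=5,fy=5,interpolation=cv2.INTER_CUBIC)
o=np.vstack([a[:290],b[:310]]); cv2.imwrite('pics/st1z.png',np.vstack([a,b])[:, :][:700]); cv2.imwrite('pics/sa.png',np.vstack([cv2.resize(im[35:90,205:355],None,fx=5,fy=5,interpolation=cv2.INTER_CUBIC),cv2.resize(im[172:237,205:355],None,fx=5,fy=5,interpolation=cv2.INTER_CUBIC)]))
E
```

```text
(no output)
```

View pics/sa.png

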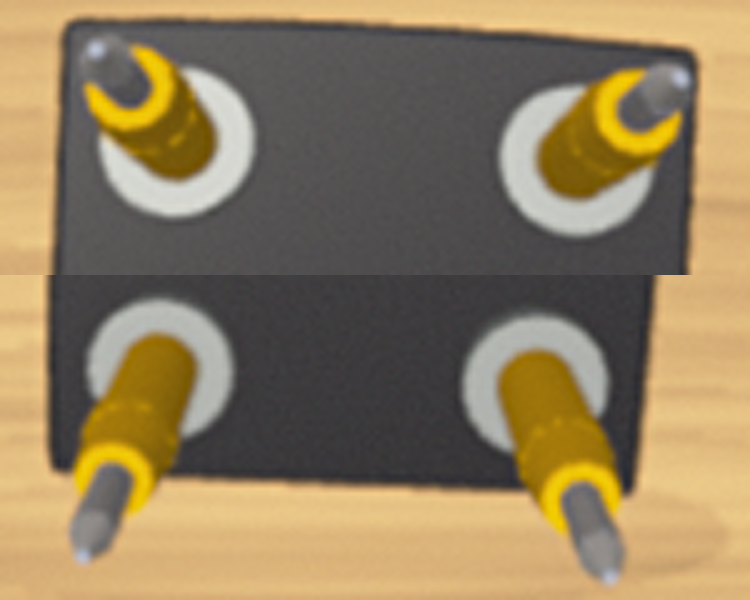

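```bash
cat > standfit.py <<'E'
from h import *
from scipy.optimize import least_squares
s,im,d=load('st1')
def c(X,Y): return [ (X+.5)/5-.5+205, (Y+.5)/5-.5+35 if Y<275 else (Y-275+.5)/5-.5+172]
sh=[c(128,88),c(639,109),c(115,479),c(580,498)]
tip=[c(97,46),c(680,75),c(84,556),c(611,578)]
co=[c(177,142),c(576,161),c(160,369),c(536,384)]
off=np.array([[70,42],[70,-42],[-70,42],[-70,-42]],float)
obs=np.array(sh+tip+co)
def mod(p):
    cy,sy=np.cos(p[2]),np.sin(p[2]); xy=off@np.array([[cy,sy],[-sy,cy]])+p[:2]
    return np.vstack([project('wrist',np.c_[xy,np.full(4,z+p[3])],s) for z in (100,136,25)])
for k in (0,1):
    r=least_squares(lambda p:((mod(p*[1,1,1,k])-obs)).ravel(),[568,311,0,0],x_scale=[1,1,.01,1])
    print(r.x[:2],np.degrees(r.x[2]),r.x[3],'rms px',np.sqrt(np.mean(r.fun**2))); print(r.fun.reshape(-1,2))
T=toolT(s); q=np.linalg.inv(T)@np.r_[r.x[:2],100,1]; print('in tool',q)
E
python3 standfit.py
```

```text
[570.364 311.41 ] -2.630823660833167 0.0 rms px 0.26239604994054033
[[ 0.256 -0.408]
 [-0.229  0.175]
 [-0.244  0.269]
 [ 0.298  0.209]
 [-0.111  0.478]
 [ 0.132  0.288]
 [-0.179 -0.206]
 [ 0.121 -0.457]
 [-0.14  -0.333]
 [ 0.07  -0.476]
 [-0.014  0.149]
 [ 0.013  0.222]]
[570.361 311.41 ] -2.630838722065353 -0.03445108949628086 rms px 0.26227391296944486
[[ 0.262 -0.399]
 [-0.235  0.184]
 [-0.238  0.259]
 [ 0.293  0.198]
 [-0.103  0.49 ]
 [ 0.123  0.299]
 [-0.172 -0.219]
 [ 0.115 -0.47 ]
 [-0.137 -0.326]
 [ 0.066 -0.47 ]
 [-0.01   0.143]
 [ 0.01   0.216]]
in tool [  3.413 -53.626 203.081   1.   ]
```

```bash
python3 -m crank '{"delta_pos":[[0.041,0.006,0],[0.041,0.006,0],[0.041,0.006,0],[0.041,0.006,0],[0.041,0.006,0],[0.041,0.006,0],[0.041,0.006,0],[0,0,0]],"twist":[0,0,0,0,0,0,0,0]}' -; python3 -m crank '{"delta_pos":[[0,0,0],[0,0,0]],"twist":[0,0]}' -
python3 - <<'E'
from h import *
s,im,d=snap('wrist','tr1'); print(toolT(s),s['joints'],s['clock'])
E
```

```text
clock: 2.12
position: [471.6, 26.3, 304.1]
ee_rot: [-0.706, 0.708, 0.0, -0.001]
contact_force: [0.8, 0.5, -0.1]
gripper_width: 85.3
clock: 2.28
position: [473.9, 30.9, 304.2]
ee_rot: [0.708, -0.706, 0.0, -0.0]
contact_force: [-0.7, -0.4, -0.4]
gripper_width: 85.5
[[  0.002  -1.      0.001 473.94 ]
 [ -1.     -0.002   0.     30.877]
 [ -0.     -0.001  -1.    304.179]
 [  0.      0.      0.      1.   ]] [ 0.408  0.127 -0.345 -0.    -1.098  1.165] 2.2833
```

View pics/tr1.png

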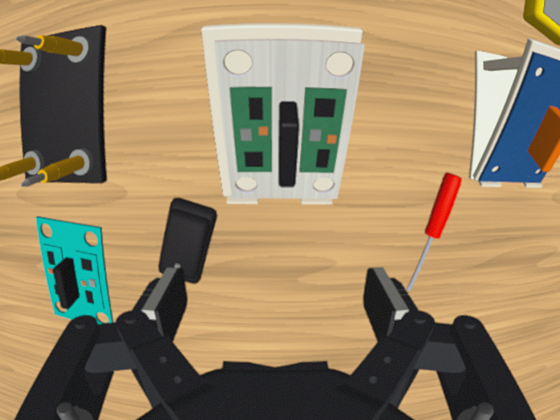

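```bash
cat > plfit.py <<'E'
from h import *
from scipy.optimize import least_squares
OFF=np.array([[70,42],[70,-42],[-70,42],[-70,-42]],float)
def holes(im,centres,win=16):
    out=[]
    return out
def fit(s,obs,x0,tilt=30,zloc=5.0,free_tilt=False,cam='wrist'):
    L=np.c_[OFF,np.full(4,zloc)]
    def W(p,P):
        t=np.radians(p[4] if free_tilt else tilt)
        M=R.from_euler('z',p[3]).as_matrix()@R.from_euler('y',-t).as_matrix()
        return P@M.T+p[:3]
    r=least_squares(lambda p:(project(cam,W(p,L),s)-obs).ravel(),list(x0)+[0,tilt],x_scale=[1,1,1,.01,1])
    return r,lambda P:W(r.x,np.atleast_2d(np.asarray(P,float)))
E
python3 - <<'E'
from plfit import *
s,im,d=load('tr1')
# light blob centroid of holes
g=im.astype(int)
z=cv2.resize(im[20:215,195:370],None,fx=4,fy=4,interpolation=cv2.INTER_CUBIC)
cv2.imwrite('pics/tr1z.png',z[:, :][:780]); 
obs=np.array([[238,62],[340,64],[246.5,184],[323,184]],float)
for ft in (False,True):
    r,W=fit(s,obs,[540,20,66],free_tilt=ft); print(r.x[:3],np.degrees(r.x[3]),r.x[4],np.sqrt(np.mean(r.fun**2)),'\n',r.fun.reshape(-1,2)); print('rib',W([0,0,30]))
w=cloud('wrist',d,s)
for u,v in [(288,110),(288,150),(288,180),(225,70),(350,120)]: print((u,v),w[v,u])
E
```

```text
[531.899  18.718  62.567] -0.24138446423056567 30.0 0.215208981597739 
 [[ 0.008  0.079]
 [-0.133 -0.004]
 [-0.186 -0.343]
 [ 0.353  0.264]]
rib [[516.899  18.781  88.548]]
[531.898  18.717  62.534] -0.2418593255679899 29.983617970006915 0.21512886291501235 
 [[ 0.017  0.074]
 [-0.142 -0.008]
 [-0.184 -0.337]
 [ 0.351  0.27 ]]
rib [[516.905  18.78   88.519]]
(288, 110) [549.478  19.312 101.854]
(288, 150) [516.506  19.254 107.594]
(288, 180) [487.408  18.319  92.436]
(225, 70) [583.989  71.524 100.362]
(350, 120) [541.45  -38.897  77.303]
```

```bash
python3 - <<'E'
import cv2
z=cv2.imread('pics/tr1z.png'); cv2.imwrite('pics/tr1z2.png',cv2.resize(z,None,fx=.75,fy=.75))
E
```

```text
(no output)
```

View pics/tr1z2.png

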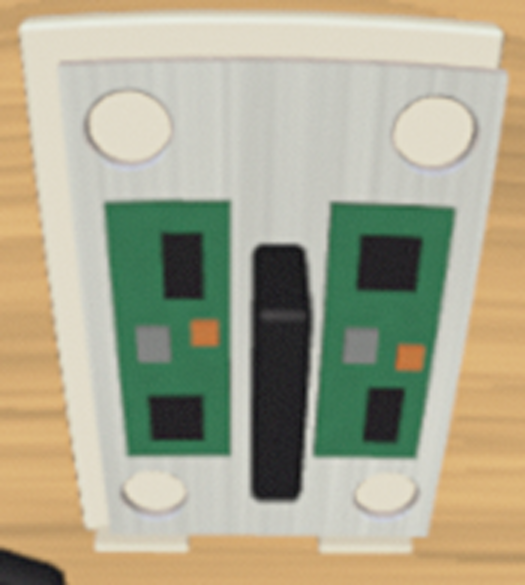

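```bash
python3 -m crank '{"delta_pos":[[0.012,-0.04,0],[0,0,0.04],[0,0,0.04],[0,0,0.04],[0,0,0.02],[0,0,0.01],[0,0,0],[0,0,0]],"twist":[0.006,0,0,0,0,0,0,0]}' -
python3 - <<'E'
from h import *
s,im,d=snap('wrist','tr2'); print(toolT(s),s['joints'],s['clock'])
E
```

```text
clock: 3.0
position: [514.9, 19.4, 154.4]
ee_rot: [-0.706, 0.708, -0.0, 0.0]
contact_force: [0.9, -0.4, 0.4]
gripper_width: 85.2
[[ -0.002  -1.      0.001 514.857]
 [ -1.      0.002  -0.     19.353]
 [  0.     -0.001  -1.    154.424]
 [  0.      0.      0.      1.   ]] [ 0.353  0.366 -0.455  0.001 -0.749  1.215] 3.0
```

View pics/tr2.png

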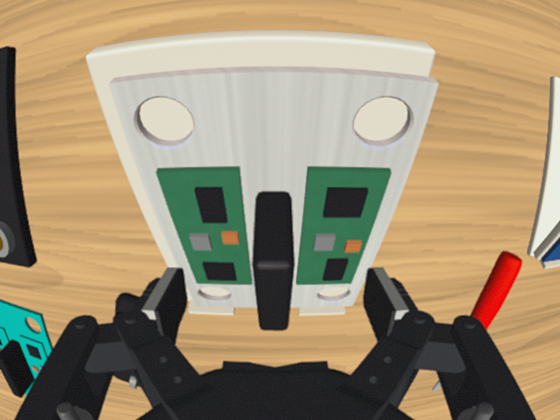

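```bash
python3 - <<'E'
from plfit import *
s,im,d=load('tr2')
obs=np.array([[164.5,119.5],[382,120.5],[215,292],[333,292]],float)
r,W=fit(s,obs,[532,19,63]); print(r.x[:3],np.degrees(r.x[3]),np.sqrt(np.mean(r.fun**2)),'\n',r.fun.reshape(-1,2)); print('rib',W([0,0,30]))
E
python3 -m crank '{"delta_pos":[[0,0,0.006],[0,0,0],[0,0,0],[0,0,0],[0,0,0],[0,0,0],[0,0,0],[0,0,0]],"twist":[0,0,0,0,0,0,0,0]}' 0
```

```text
[532.276  19.063  62.769] -0.21484463846406782 0.35445097311193013 
 [[ 0.174  0.537]
 [ 0.185 -0.367]
 [-0.667 -0.22 ]
 [ 0.146 -0.064]]
rib [[517.276  19.119  88.75 ]]
clock: 3.72
position: [514.2, 18.2, 148.5]
ee_rot: [-0.705, 0.709, -0.0, 0.0]
contact_force: [-2.0, 0.8, 3.9]
gripper_width: 15.5
```

```bash
python3 -m crank '{"delta_pos":[[0,0,-0.008],[0,0,-0.02],[0,0,-0.035],[0,0,-0.04],[0,0,-0.03],[0,0,0]],"twist":[0,0,0,0,0,0]}' -
python3 - <<'E'
from h import *
s,im,d=snap('wrist','tr3'); print(toolT(s),s['contact_force'],s['wrist_torque'],s['clock'])
E
```

```text
clock: 4.22
position: [516.5, 18.4, 287.9]
ee_rot: [-0.706, 0.708, -0.004, 0.005]
contact_force: [0.4, 0.9, -2.1]
gripper_width: 15.6
[[ -0.004  -1.      0.013 516.482]
 [ -1.      0.004   0.002  18.371]
 [ -0.002  -0.013  -1.    287.855]
 [  0.      0.      0.      1.   ]] [ 0.416  0.884 -2.143] [ 0.062 -0.158 -0.029] 4.2167
```

View pics/tr3.png

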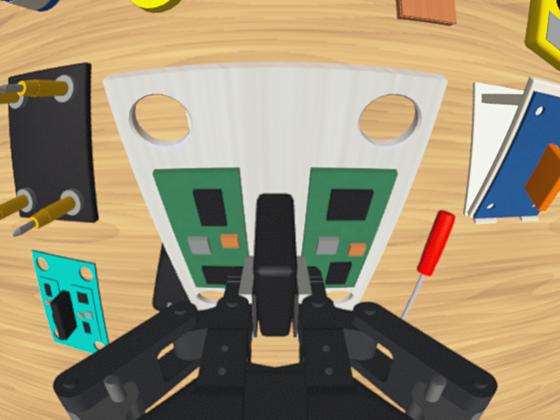

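```bash
python3 -m crank '{"delta_pos":[[0.02,0.01,0],[0.036,0.0185,0],[0.036,0.0185,0],[0.036,0.0185,0],[0.036,0.0185,0],[0.036,0.0185,0],[0.036,0.0185,0],[0.036,0.0185,0]],"twist":[0,0,0,0,0,0,0,0]}' -
python3 -m crank '{"delta_pos":[[0.036,0.0185,0],[0.02,0.0185,0],[0.01,0.006,0],[0,0,0.03],[0,0,0.04],[0,0,0.03],[0,0,0],[0,0,0]],"twist":[0,0,0,0,0,0,0,0]}' -
python3 - <<'E'
from h import *
s,im,d=snap('wrist','tr4'); print(toolT(s),s['contact_force'],s['joints'],s['clock'])
s,im,d=snap('scene','tr4s')
E
```

```text
clock: 4.93
position: [370.6, -254.1, 279.1]
ee_rot: [-0.705, 0.709, 0.002, -0.001]
contact_force: [1.2, -0.7, -1.7]
gripper_width: 14.9
clock: 5.6
position: [328.3, -318.5, 179.0]
ee_rot: [-0.705, 0.709, 0.003, -0.001]
contact_force: [-0.1, -0.5, -2.1]
gripper_width: 15.2
[[  -0.005   -1.      -0.007  328.318]
 [  -1.       0.005    0.003 -318.508]
 [  -0.003    0.007   -1.     179.036]
 [   0.       0.       0.       1.   ]] [-0.069 -0.524 -2.125] [-0.413  0.247 -0.559  0.    -0.772  1.979] 5.6
```

View pics/tr4.png

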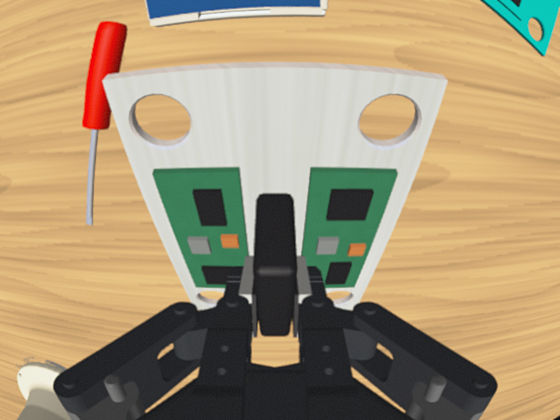

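View pics/tr4s.png

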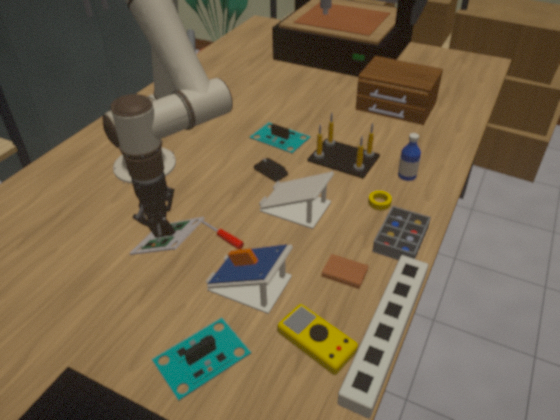

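```bash
python3 - <<'E'
from plfit import *
s,im,d=load('tr4')
print(onplane('wrist',[[88,222],[95,128],[120,24]],5,s), onplane('wrist',[[150,22],[325,10]],10,s))
obs=np.array([[159.5,119],[389.5,119.5],[np.nan]*2,[np.nan]*2],float)[:2]
E
```

```text
[[ 314.013 -149.321    5.   ]
 [ 397.122 -170.725    5.   ]
 [ 480.645 -197.46     5.   ]] [[ 476.533 -225.813   10.   ]
 [ 479.331 -356.025   10.   ]]
```

```bash
python3 -m crank '{"delta_pos":[[0,0,0.02],[0,0,0.02],[0,0,0.006],[0,0,0],[0,0,0]],"twist":[0,0,0,0,0]}' - 
python3 -m crank '{"delta_pos":[[0,0,0.003],[0,-0.006,0.006],[0,-0.006,0.006],[0,0,0]],"twist":[0,0,0,0]}' - 
```

```text
clock: 6.12
position: [330.8, -319.5, 136.3]
ee_rot: [-0.706, 0.709, -0.001, 0.0]
contact_force: [0.1, 0.3, -2.0]
gripper_width: 15.0
clock: 6.45
position: [344.1, -319.6, 120.3]
ee_rot: [-0.706, 0.708, -0.001, 0.0]
contact_force: [1.8, 3.0, 4.3]
gripper_width: 15.1
```

```bash
python3 -m crank '{"delta_pos":[[0,-0.005,0.006],[0,-0.005,0.006],[0,-0.004,0.006],[0,-0.003,0.006],[0,0,0]],"twist":[0,0,0,0,0]}' - 
python3 - <<'E'
from h import *
s,im,d=snap('wrist','tr5'); print(toolT(s),s['contact_force'],s['wrist_torque'],s['clock'])
E
```

```text
clock: 6.87
position: [360.7, -319.6, 95.6]
ee_rot: [-0.706, 0.708, -0.001, 0.0]
contact_force: [2.1, 0.8, 3.8]
gripper_width: 15.3
[[  -0.003   -1.       0.002  360.704]
 [  -1.       0.003   -0.001 -319.638]
 [   0.001   -0.002   -1.      95.577]
 [   0.       0.       0.       1.   ]] [2.089 0.752 3.81 ] [ 0.027 -0.434 -0.002] 6.8667
```

View pics/tr5.png

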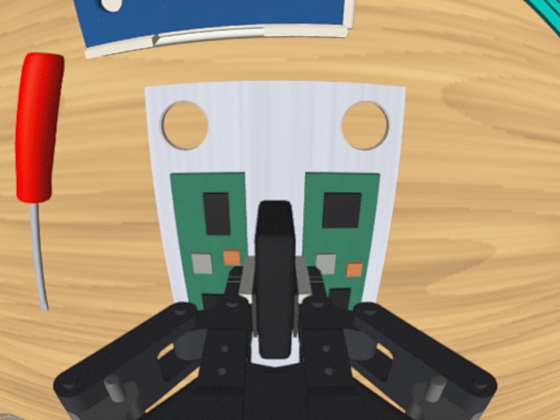

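```bash
python3 -m crank '{"delta_pos":[[0,-0.001,0.003],[0,0,0.003],[0,0,0]],"twist":[0,0,0]}' - ; python3 -m crank '{"delta_pos":[[0,0,0.001],[0,0,0.001],[0,0,0]],"twist":[0,0,0]}' -
```

```text
clock: 7.17
position: [360.2, -319.4, 89.8]
ee_rot: [-0.706, 0.709, -0.001, 0.0]
contact_force: [2.2, -1.1, 4.0]
gripper_width: 15.2
clock: 7.42
position: [359.9, -319.3, 88.0]
ee_rot: [-0.705, 0.709, -0.0, 0.0]
contact_force: [4.5, -1.3, 3.7]
gripper_width: 15.2
```

```bash
python3 -m crank '{"delta_pos":[[0,0,0.002],[0,0,0],[0,0,0]],"twist":[0,0,0]}' - 
python3 - <<'E'
from h import *
s,im,d=snap('wrist','tr6'); print(s['position'],s['contact_force'],s['clock'])
w=cloud('wrist',d,s)
for u,v in [(160,150),(160,120),(150,100),(275,130),(390,150),(390,110)]: print((u,v),w[v,u],im[v,u])
E
```

```text
clock: 7.67
position: [359.9, -319.3, 87.6]
ee_rot: [-0.706, 0.709, -0.001, -0.0]
contact_force: [0.1, 3.5, 17.7]
gripper_width: 14.9
[ 359.929 -319.307   87.558] [ 0.145  3.498 17.732] 7.6667
(160, 150) [ 420.001 -264.165    5.111] [224 215 213]
(160, 120) [ 434.803 -265.402    5.875] [223 214 211]
(150, 100) [ 445.116 -258.683    0.937] [163 182 206]
(275, 130) [ 427.997 -320.632    4.457] [224 215 212]
(390, 150) [ 419.396 -377.451    4.18 ] [222 213 209]
(390, 110) [ 439.213 -376.147    4.871] [224 214 212]
```

View pics/tr6.png

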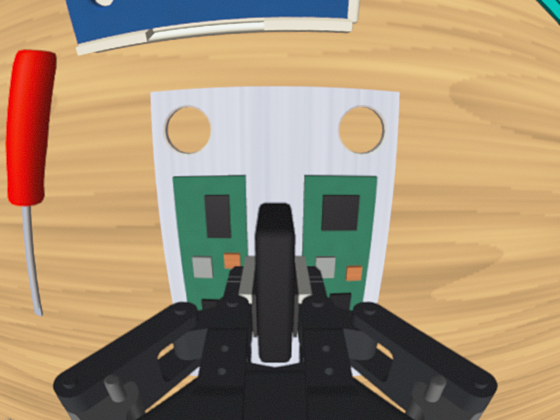

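```bash
cat > two.py <<'E'
from h import *
# far-hole circle centres by contour: threshold inside-hole colour vs plate
def holes_c(im,boxes,cond):
    out=[]
    for (u0,u1,v0,v1) in boxes:
        m=cond(im[v0:v1,u0:u1].astype(int)).astype(np.uint8)
        n,l,st,c=cv2.connectedComponentsWithStats(m); 
        h,w=m.shape; best=[i for i in range(1,n) if st[i,0]>0 and st[i,1]>0 and st[i,0]+st[i,2]<w and st[i,1]+st[i,3]<h]
        k=max(best,key=lambda i:st[i,4]); out.append([c[k][0]+u0,c[k][1]+v0]); print('blob',out[-1],st[k])
    return np.array(out)
E
python3 - <<'E'
from two import *
s,im,d=load('tr6')
uv=holes_c(im,[(155,222,98,165),(328,394,98,165)],lambda a:(a[:,:,0]<a[:,:,2]-15))
P=onplane('wrist',uv,5,s); T=toolT(s)
q=(P-T[:3,3])@T[:3,:3]; print(P,'\n',q, np.linalg.norm(q[0]-q[1]))
v=q[1]-q[0]; print('yaw deg in tool',np.degrees(np.arctan2(v[1],v[0])),'mid',q.mean(0), 'centre', q.mean(0)+[0,70,0])
E
```

```text
blob [np.float64(188.6765417170496), np.float64(129.45586457073762)] [  12    8   45   48 1654]
blob [np.float64(360.3620071684588), np.float64(129.39725209080046)] [  10    8   45   48 1674]
[[ 429.355 -279.48     5.   ]
 [ 429.024 -361.351    5.   ]] 
 [[-40.174 -69.204  82.577]
 [ 41.697 -69.209  82.638]] 81.8710606684752
yaw deg in tool -0.0033281327941595555 mid [  0.762 -69.207  82.608] centre [ 0.762  0.793 82.608]
```

```bash
python3 -m crank '{"delta_pos":[[0,0,-0.006],[0,0,-0.015],[0,0,-0.035],[0,0,-0.04],[0,0,-0.04],[0,0,-0.04],[0,0,-0.025],[0,0,0]],"twist":[0,0,0,0,0,0,0,0]}' - 
python3 - <<'E'
from h import *
s,im,d=snap('wrist','tr7'); print(s['position'],s['contact_force'],s['clock'])
w=cloud('wrist',d,s)
for u,v in [(275,110),(275,130),(275,150),(275,180)]: print((u,v),w[v,u],im[v,u])
E
```

```text
clock: 8.38
position: [360.1, -319.7, 291.3]
ee_rot: [-0.705, 0.709, -0.004, 0.001]
contact_force: [0.5, -1.0, -2.7]
gripper_width: 15.1
[ 360.114 -319.671  291.264] [ 0.537 -0.965 -2.723] 8.3833
(275, 110) [ 438.143 -321.316  209.862] [225 216 213]
(275, 130) [ 428.738 -321.27   209.359] [225 216 213]
(275, 150) [ 419.134 -321.224  208.469] [224 215 213]
(275, 180) [ 404.435 -321.151  208.181] [224 215 211]
```

View pics/tr7.png

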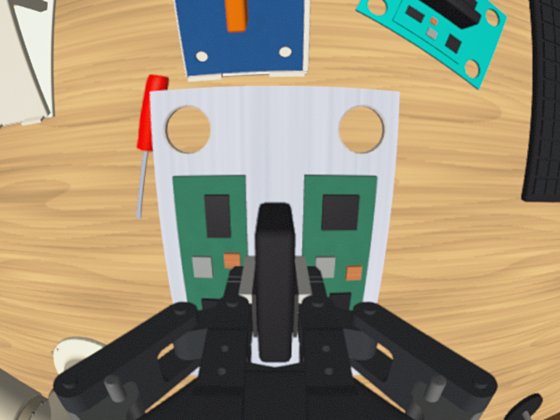

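```bash
python3 -m crank '{"delta_pos":[[-0.02,-0.0064,0],[-0.037,-0.0123,0],[-0.037,-0.0123,0],[-0.037,-0.0123,0],[-0.037,-0.0123,0],[-0.037,-0.0123,0],[-0.037,-0.0123,0],[-0.037,-0.0123,0]],"twist":[0,0,0,0,0,0,0,0]}' - 
python3 -m crank '{"delta_pos":[[-0.037,-0.0123,0],[-0.037,-0.0123,0],[-0.037,-0.0123,0],[-0.037,-0.0123,0],[-0.037,-0.0123,0],[-0.037,-0.0123,0],[-0.037,-0.0123,0],[-0.037,-0.0123,0]],"twist":[0,0,0,0,0,0,0,0]}' -
python3 -m crank '{"delta_pos":[[-0.037,-0.0123,0],[-0.02,-0.0064,0],[0,0,0],[0,0,0],[0,0,0]],"twist":[0,0.043,0,0,0]}' -
python3 - <<'E'
from h import *
s,im,d=snap('wrist','tr8'); print(toolT(s),s['joints'],s['contact_force'],s['clock'])
E
```

```text
clock: 9.1
position: [451.2, -39.1, 283.4]
ee_rot: [-0.705, 0.709, 0.003, -0.003]
contact_force: [0.9, -0.6, -2.5]
gripper_width: 15.3
clock: 9.77
position: [551.7, 255.6, 282.2]
ee_rot: [-0.705, 0.709, 0.001, -0.005]
contact_force: [0.0, -0.2, -2.4]
gripper_width: 15.0
clock: 10.18
position: [571.1, 310.6, 283.4]
ee_rot: [-0.69, 0.724, 0.001, -0.004]
contact_force: [-0.3, -1.2, -2.5]
gripper_width: 14.8
[[ -0.048  -0.999  -0.006 571.102]
 [ -0.999   0.048  -0.004 310.58 ]
 [  0.004   0.006  -1.    283.385]
 [  0.      0.      0.      1.   ]] [ 0.746  0.444  0.049 -0.001 -1.184  0.777] [-0.271 -1.171 -2.491] 10.1833
```

View pics/tr8.png

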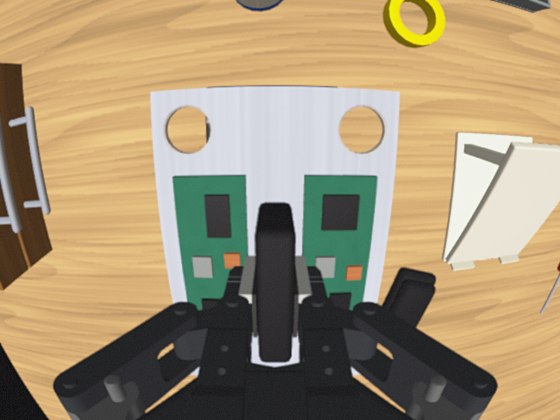

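```bash
python3 -m crank '{"delta_pos":[[-0.0015,0,0.015],[0,0,0.02],[0,0,0.013],[0,0,0],[0,0,0],[0,0,0]],"twist":[0,0,0,0,0,0]}' -
python3 - <<'E'
from h import *
s,im,d=snap('wrist','tr9'); print(toolT(s),s['contact_force'],s['clock'])
z=cv2.resize(im[80:180,140:410],None,fx=2.9,fy=2.9,interpolation=cv2.INTER_CUBIC); cv2.imwrite('pics/tr9z.png',z)
E
```

```text
clock: 10.73
position: [572.9, 312.8, 240.1]
ee_rot: [-0.69, 0.724, -0.0, 0.001]
contact_force: [-0.3, -0.5, -3.0]
gripper_width: 15.0
[[ -0.048  -0.999   0.002 572.926]
 [ -0.999   0.048   0.001 312.763]
 [ -0.001  -0.001  -1.    240.119]
 [  0.      0.      0.      1.   ]] [-0.285 -0.482 -3.048] 10.7333
```

View pics/tr9z.png

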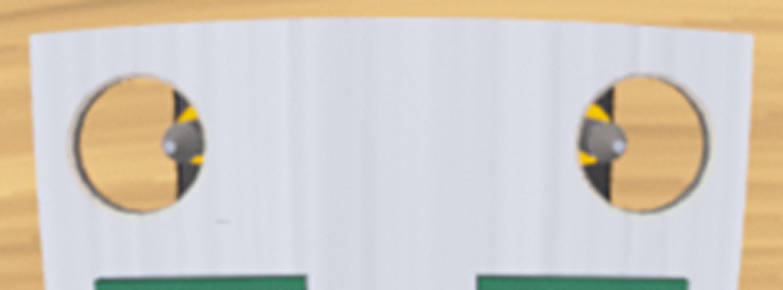

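```bash
python3 - <<'E'
from h import *
s,im,d=load('tr9'); T=toolT(s)
P=onplane('wrist',[[170.5/2.9-.5+140,146.5/2.9-.5+80],[620.5/2.9-.5+140,146.5/2.9-.5+80]],136,s)
q=(P-T[:3,3])@T[:3,:3]; print(P,q,np.linalg.norm(q[0]-q[1]),'mid',q.mean(0)); v=q[1]-q[0]; print(np.degrees(np.arctan2(v[1],v[0])))
m=P.mean(0); a=np.radians(-2.63); print('stand',m[:2]-70*np.array([np.cos(a),np.sin(a)]))
E
```

```text
[[642.114 350.083 136.   ]
 [638.097 266.032 136.   ]] [[-40.543 -67.154 104.246]
 [ 43.603 -67.196 104.188]] 84.14646416729512 mid [  1.53  -67.175 104.217]
-0.029114164654716144
stand [570.179 311.269]
```

```bash
python3 -m crank '{"delta_pos":[[0.0008,0.0018,0],[0,0,0],[0,0,0.01],[0,0,0.014],[0,0,0.012],[0,0,0.004],[0,0,0],[0,0,0]],"twist":[0,0,0,0,0,0,0,0]}' -
python3 - <<'E'
from h import *
s,im,d=snap('wrist','tr10'); print(toolT(s),s['contact_force'],s['clock'])
z=cv2.resize(im[80:180,140:410],None,fx=2.9,fy=2.9,interpolation=cv2.INTER_CUBIC); cv2.imwrite('pics/tr10z.png',z)
E
```

```text
clock: 11.45
position: [570.8, 312.7, 198.6]
ee_rot: [-0.69, 0.724, -0.0, -0.0]
contact_force: [0.7, -0.4, -2.7]
gripper_width: 14.9
[[ -0.047  -0.999  -0.    570.817]
 [ -0.999   0.047  -0.001 312.668]
 [  0.001   0.     -1.    198.64 ]
 [  0.      0.      0.      1.   ]] [ 0.748 -0.45  -2.749] 11.45
```

View pics/tr10z.png

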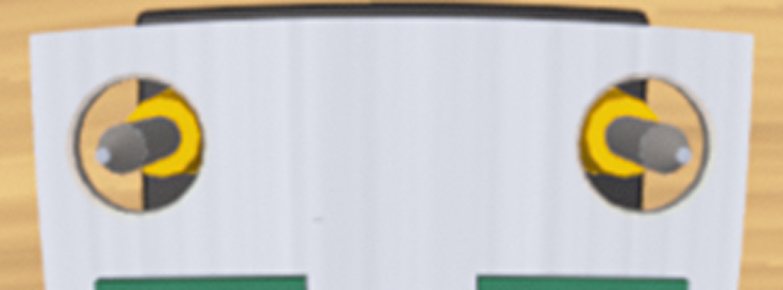

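```bash
python3 - <<'E'
from h import *
s,im,d=load('tr10'); T=toolT(s)
c=lambda X,Y:[(X+.5)/2.9-.5+140,(Y+.5)/2.9-.5+80]
for z,a in ((136,[(102,154),(682,154)]),(100,[(162,133),(623,133)]),(5+111,[(138,144),(644,144)])):
    P=onplane('wrist',[c(*k) for k in a],z,s); q=(P-T[:3,3])@T[:3,:3]; print(z,q,'mid',q.mean(0),np.linalg.norm(q[0]-q[1]))
E
```

```text
136 [[-40.918 -69.555  62.607]
 [ 42.801 -69.545  62.661]] mid [  0.941 -69.55   62.634] 83.71966196839165
100 [[-40.616 -70.015  98.607]
 [ 42.72  -70.015  98.661]] mid [  1.052 -70.015  98.634] 83.33589747288015
116 [[-40.861 -69.332  82.607]
 [ 42.417 -69.308  82.661]] mid [  0.778 -69.32   82.634] 83.27795431110268
```

```bash
python3 -m crank '{"delta_pos":[[0.0002,-0.0004,0.006],[0,0,0.012],[0,0,0.012],[0,0,0.012],[0,0,0.012],[0,0,0.008],[0,0,0],[0,0,0]],"twist":[0,0,0,0,0,0,0,0]}' -
python3 - <<'E'
from h import *
s,im,d=snap('wrist','tr11'); print(toolT(s),s['contact_force'],s['wrist_torque'],s['clock'])
E
```

```text
clock: 12.17
position: [571.0, 312.2, 135.9]
ee_rot: [-0.69, 0.724, -0.0, -0.001]
contact_force: [0.3, 0.9, -3.3]
gripper_width: 15.3
[[ -0.048  -0.999  -0.001 570.987]
 [ -0.999   0.048  -0.001 312.216]
 [  0.001   0.001  -1.    135.949]
 [  0.      0.      0.      1.   ]] [ 0.346  0.929 -3.327] [ 0.009 -0.027  0.007] 12.1667
```

View pics/tr11.png

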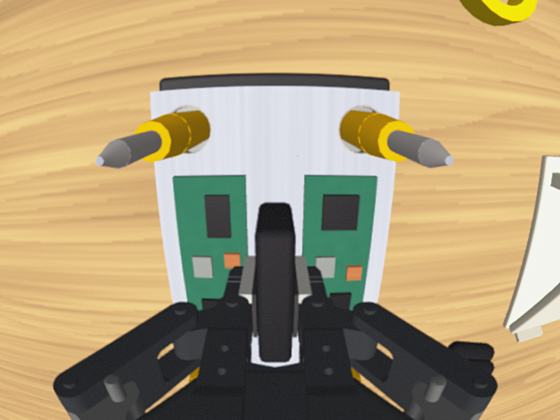

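```bash
python3 -m crank '{"delta_pos":[[0,0,0.008],[0,0,0.007],[0,0,0.004],[0,0,0.002],[0,0,0],[0,0,0]],"twist":[0,0,0,0,0,0]}' -
python3 -m crank '{"delta_pos":[[0,0,0.001],[0,0,0.001],[0,0,0],[0,0,0]],"twist":[0,0,0,0]}' -
```

```text
clock: 12.72
position: [571.1, 312.4, 115.9]
ee_rot: [-0.69, 0.724, -0.0, -0.0]
contact_force: [-0.3, 0.2, -3.5]
gripper_width: 14.7
clock: 13.05
position: [571.1, 312.4, 114.0]
ee_rot: [-0.69, 0.724, 0.0, 0.0]
contact_force: [0.1, 0.3, -2.2]
gripper_width: 15.0
```

```bash
python3 -m crank '{"delta_pos":[[0,0,0.001],[0,0,0],[0,0,0]],"twist":[0,0,0]}' -;python3 -m crank '{"delta_pos":[[0,0,0.0005],[0,0,0],[0,0,0]],"twist":[0,0,0]}' -
```

```text
clock: 13.3
position: [571.2, 312.5, 113.1]
ee_rot: [-0.69, 0.724, -0.0, 0.0]
contact_force: [0.6, 0.4, -1.7]
gripper_width: 14.9
clock: 13.55
position: [571.3, 312.5, 112.9]
ee_rot: [-0.69, 0.724, -0.0, 0.0]
contact_force: [-0.2, -0.2, 0.1]
gripper_width: 14.7
```

Contact has begun, so I'll press lightly until all the corners seat.

```bash
python3 -m crank '{"delta_pos":[[0,0,0.0008],[0,0,0],[0,0,0]],"twist":[0,0,0]}' -;python3 -m crank '{"delta_pos":[[0,0,0.0008],[0,0,0],[0,0,0]],"twist":[0,0,0]}' -
python3 - <<'E'
from h import *
s,im,d=snap('wrist','tr12'); print(s['contact_force'],s['clock'])
w=cloud('wrist',d,s)
for u,v in [(275,100),(275,110),(275,130),(275,150),(275,180),(165,110),(385,110)]: print((u,v),w[v,u],im[v,u])
E
```

```text
clock: 13.8
position: [571.3, 312.6, 112.7]
ee_rot: [-0.69, 0.724, -0.0, 0.0]
contact_force: [-0.9, 0.3, 4.9]
gripper_width: 15.1
clock: 14.05
position: [571.3, 312.5, 112.7]
ee_rot: [-0.69, 0.724, -0.0, 0.0]
contact_force: [-2.9, -0.3, 9.0]
gripper_width: 14.8
[-2.902 -0.319  8.997] 14.05
(275, 100) [653.436 307.658  30.646] [238 230 228]
(275, 110) [648.746 307.879  29.751] [238 230 228]
(275, 130) [639.342 308.324  30.05 ] [237 230 228]
(275, 150) [629.997 308.765  31.165] [237 230 227]
(275, 180) [615.26  309.459  30.086] [237 229 226]
(165, 110) [653.034 360.194  31.075] [238 230 228]
(385, 110) [648.047 254.651  29.003] [236 229 227]
```

View pics/tr12.png

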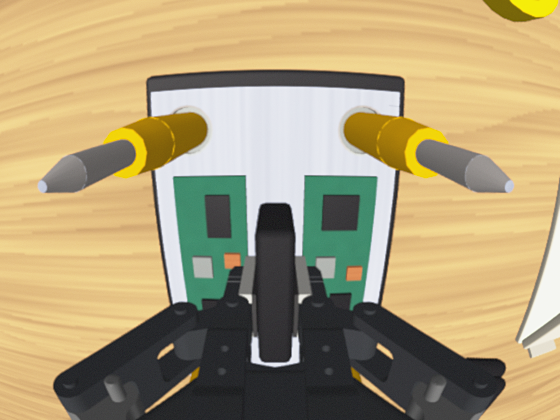

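```bash
python3 -m crank '{"delta_pos":[[0,0,-0.0008],[0,0,0],[0,0,0],[0,0,0],[0,0,0],[0,0,0]],"twist":[0,0,0,0,0,0]}' 1
python3 -m crank '{"delta_pos":[[0,0,-0.01],[0,0,-0.02],[0,0,-0.04],[0,0,-0.04],[0,0,-0.04],[0,0.04,-0.04],[0,0,0],[0,0,0]],"twist":[0,0,0,0,0,0,0,0]}' -
python3 - <<'E'
from h import *
s,im,d=snap('wrist','tr13'); print(toolT(s),s['contact_force'],s['clock'])
E
```

```text
clock: 14.6
position: [571.1, 312.3, 111.3]
ee_rot: [-0.69, 0.724, 0.0, -0.0]
contact_force: [-0.5, 0.0, 1.3]
gripper_width: 84.9
clock: 15.27
position: [541.2, 314.3, 295.0]
ee_rot: [-0.69, 0.723, 0.0, 0.003]
contact_force: [0.1, 0.2, -0.9]
gripper_width: 85.2
[[ -0.047  -0.999   0.005 541.228]
 [ -0.999   0.047   0.005 314.282]
 [ -0.005  -0.005  -1.    294.954]
 [  0.      0.      0.      1.   ]] [ 0.114  0.154 -0.941] 15.2667
```

View pics/tr13.png

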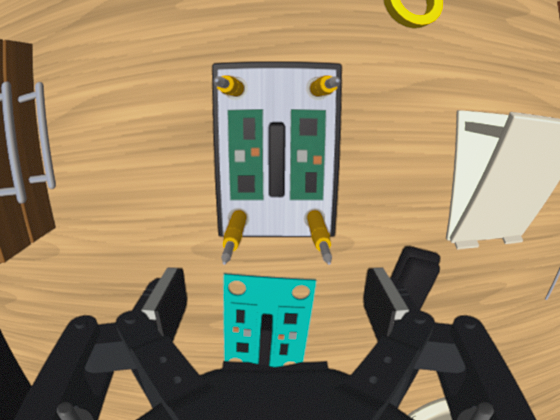

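```bash
python3 -m crank '{"delta_pos":[[0,0,0],[0.039,0.0027,0],[0.039,0.0027,0],[0.039,0.0027,0],[0.039,0.0027,0],[0.039,0.0027,0],[0.039,0.0027,0],[0.039,0.0027,0]],"twist":[-0.05,0,0,0,0,0,0,0]}' - 
python3 -m crank '{"delta_pos":[[0.039,0.0027,0],[0.039,0.0027,0],[0.039,0.0027,0],[0.039,0.0027,0],[0.039,0.0027,0],[0.039,0.0027,0],[0.039,0.0027,0],[0.039,0.0027,0]],"twist":[0,0,0,0,0,0,0,0]}' -
python3 -m crank '{"delta_pos":[[0,0,0],[0,0,0],[0,0,0]],"twist":[0,0,0]}' -
python3 - <<'E'
from h import *
s,im,d=snap('wrist','cv1'); print(toolT(s),s['joints'],s['clock'])
E
```

```text
clock: 15.98
position: [522.5, 38.6, 289.4]
ee_rot: [0.708, -0.706, -0.001, 0.002]
contact_force: [0.6, -1.0, -0.4]
gripper_width: 85.9
clock: 16.65
position: [501.5, -273.4, 289.2]
ee_rot: [0.708, -0.707, -0.002, 0.001]
contact_force: [2.1, 0.1, 0.1]
gripper_width: 85.2
clock: 16.9
position: [502.0, -271.5, 289.4]
ee_rot: [0.707, -0.707, -0.002, 0.001]
contact_force: [0.6, 0.5, 0.1]
gripper_width: 85.5
[[   0.001   -1.      -0.003  501.956]
 [  -1.      -0.001    0.001 -271.5  ]
 [  -0.001    0.003   -1.     289.394]
 [   0.       0.       0.       1.   ]] [-0.212  0.305 -0.149 -0.    -1.12   1.784] 16.9
```

View pics/cv1.png

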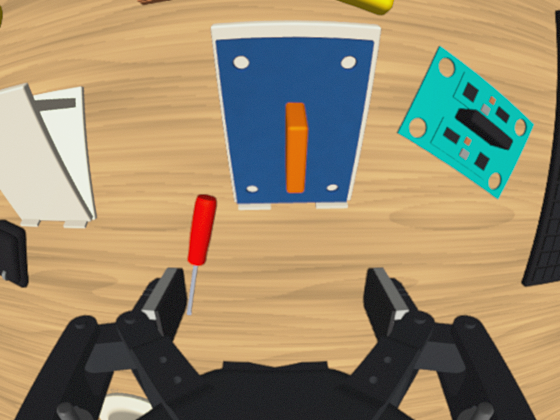

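```bash
python3 - <<'E'
from plfit import *
from two import holes_c
s,im,d=load('cv1')
obs=holes_c(im,[(225,260,45,80),(330,365,45,80),(240,266,178,200),(320,346,178,200)],lambda a:(a[:,:,2]>140))
for ft in (0,1):
  r,W=fit(s,obs,[557,-288,63],free_tilt=ft); print(r.x,np.degrees(r.x[3]),np.sqrt(np.mean(r.fun**2)),'\n',r.fun.reshape(-1,2)); print('rib',W([0,0,30]))
E
```

```text
blob [np.float64(240.82119205298014), np.float64(61.77483443708609)] [  9  11  15  13 151]
blob [np.float64(348.05839416058393), np.float64(61.83211678832117)] [ 11  11  15  12 137]
blob [np.float64(251.88235294117646), np.float64(188.37254901960785)] [ 7  8 11  6 51]
blob [np.float64(331.6046511627907), np.float64(186.95348837209303)] [ 7  7 10  5 43]
[ 558.43  -288.859   61.759    0.02    30.   ] 1.1289300755210625 0.07295671403849144 
 [[-0.021  0.088]
 [ 0.024 -0.023]
 [-0.091 -0.119]
 [ 0.095  0.039]]
rib [[ 543.433 -289.154   87.74 ]]
[ 558.422 -288.868   61.604    0.02    29.919] 1.1255975074788345 0.06602108139626098 
 [[ 0.025  0.062]
 [-0.027 -0.043]
 [-0.08  -0.092]
 [ 0.089  0.072]]
rib [[ 543.462 -289.162   87.606]]
```

```bash
python3 -m crank '{"delta_pos":[[0.009,-0.02,0],[0.0087,-0.0195,0.02],[0,0,0.04],[0,0,0.04],[0,0,0.028],[0,0,0.01],[0,0,0],[0,0,0]],"twist":[0,-0.019,0,0,0,0,0,0]}' - 
python3 - <<'E'
from plfit import *
from two import holes_c
s,im,d=snap('wrist','cv2'); print(toolT(s),s['contact_force'],s['clock'])
E
```

```text
clock: 17.62
position: [543.0, -288.3, 154.1]
ee_rot: [0.715, -0.699, 0.001, 0.0]
contact_force: [-0.4, 0.1, -0.2]
gripper_width: 85.7
[[   0.023   -1.       0.001  543.017]
 [  -1.      -0.023   -0.001 -288.312]
 [   0.001   -0.001   -1.     154.064]
 [   0.       0.       0.       1.   ]] [-0.355  0.089 -0.16 ] 17.6167
```

View pics/cv2.png

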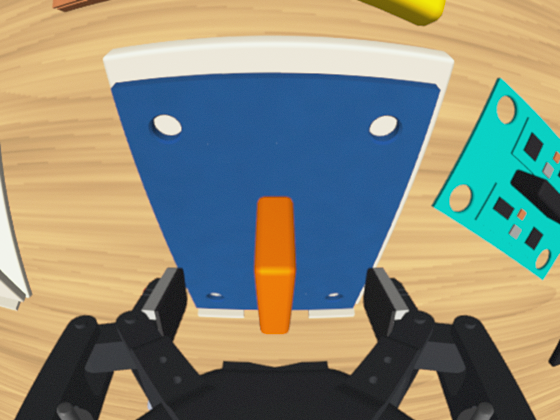

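```bash
python3 -m crank '{"delta_pos":[[0.0005,0.0015,0.005],[0,0,0.0045],[0,0,0]],"twist":[0,0,0]}' -; python3 -m crank '{"delta_pos":[[0,0,0],[0,0,0],[0,0,0],[0,0,0],[0,0,0],[0,0,0],[0,0,0]],"twist":[0,0,0,0,0,0,0]}' 0
```

```text
clock: 17.92
position: [540.3, -289.4, 143.9]
ee_rot: [0.714, -0.7, 0.0, -0.0]
contact_force: [-0.3, 0.1, 0.5]
gripper_width: 85.3
clock: 18.5
position: [540.5, -289.4, 143.8]
ee_rot: [0.715, -0.7, 0.0, -0.0]
contact_force: [-1.2, 0.9, 1.4]
gripper_width: 15.3
```

```bash
python3 -m crank '{"delta_pos":[[0,0,-0.008],[0,0,-0.02],[0,0,-0.035],[0,0,-0.035],[0,0,-0.02],[0.003,0.02,0],[0.005,0.036,0],[0.005,0.036,0]],"twist":[0,0,0,0,0,0,0,0]}' -
python3 -m crank '{"delta_pos":[[0.005,0.036,0],[0.005,0.036,0],[0.004,0.03,0],[0.003,0.022,0.02],[0,0,0.04],[0,0,0.03],[0,0,0],[0,0,0]],"twist":[0,0,0,0,0,0,0,0]}' -
python3 - <<'E'
from h import *
s,im,d=snap('wrist','cv3'); print(toolT(s),s['contact_force'],s['clock'])
E
```

```text
clock: 19.17
position: [447.6, -303.9, 261.1]
ee_rot: [0.715, -0.699, -0.001, -0.0]
contact_force: [-1.2, -0.3, -4.1]
gripper_width: 15.2
clock: 19.83
position: [324.3, -323.8, 170.9]
ee_rot: [0.715, -0.7, -0.002, 0.001]
contact_force: [1.0, -1.3, -2.8]
gripper_width: 15.1
[[   0.021   -1.      -0.004  324.306]
 [  -1.      -0.021    0.002 -323.793]
 [  -0.002    0.004   -1.     170.869]
 [   0.       0.       0.       1.   ]] [ 0.955 -1.323 -2.793] 19.8333
```

View pics/cv3.png

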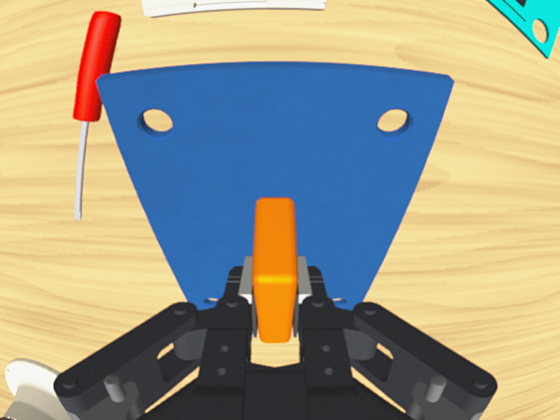

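Now lower it to contact at TCP z of about 127, then run the same pivot.

```bash
python3 -m crank '{"delta_pos":[[0,0,0.02],[0,0,0.016],[0,0,0.004],[0,0,0],[0,0,0]],"twist":[0,0,0,0,0]}' - 
python3 -m crank '{"delta_pos":[[0,0,0.004],[0,-0.006,0.006],[0,-0.006,0.006],[0,0,0]],"twist":[0,0,0,0]}' - 
```

```text
clock: 20.3
position: [326.4, -324.6, 133.1]
ee_rot: [0.715, -0.699, 0.001, -0.0]
contact_force: [-0.9, -0.5, -3.3]
gripper_width: 14.8
clock: 20.63
position: [339.0, -324.1, 115.7]
ee_rot: [0.715, -0.699, 0.001, -0.0]
contact_force: [2.3, 2.0, 2.5]
gripper_width: 15.4
```

```bash
python3 -m crank '{"delta_pos":[[0,-0.005,0.006],[0,-0.005,0.006],[0,-0.004,0.006],[0,-0.003,0.006],[0,0,0],[0,0,0]],"twist":[0,0,0,0,0,0]}' - 
python3 -m crank '{"delta_pos":[[0,-0.001,0.002],[0,0,0.001],[0,0,0],[0,0,0]],"twist":[0,0,0,0]}' -
```

```text
clock: 21.13
position: [354.2, -323.2, 90.8]
ee_rot: [0.715, -0.7, -0.0, -0.0]
contact_force: [-0.7, 0.6, -3.0]
gripper_width: 15.3
clock: 21.47
position: [354.8, -323.2, 88.6]
ee_rot: [0.714, -0.7, -0.0, 0.0]
contact_force: [0.2, 1.8, 1.9]
gripper_width: 15.3
```

```bash
python3 -m crank '{"delta_pos":[[0,0,0.0015],[0,0,0],[0,0,0]],"twist":[0,0,0]}' -
python3 -m crank '{"delta_pos":[[0,0,0.0015],[0,0,0],[0,0,0]],"twist":[0,0,0]}' -
```

```text
clock: 21.72
position: [355.3, -323.4, 87.2]
ee_rot: [0.714, -0.7, 0.0, -0.0]
contact_force: [2.2, 2.2, 3.0]
gripper_width: 15.3
clock: 21.97
position: [355.7, -323.5, 85.8]
ee_rot: [0.715, -0.7, 0.001, -0.0]
contact_force: [2.0, 2.1, 4.6]
gripper_width: 15.2
```

```bash
python3 -m crank '{"delta_pos":[[0,0,0.0015],[0,0,0],[0,0,0]],"twist":[0,0,0]}' -
python3 -m crank '{"delta_pos":[[0,0,0.001],[0,0,0],[0,0,0]],"twist":[0,0,0]}' -
python3 - <<'E'
from h import *
s,im,d=snap('wrist','cv4'); print(toolT(s),s['contact_force'],s['clock'])
w=cloud('wrist',d,s)
for u,v in [(275,100),(275,110),(275,130),(275,150),(275,180),(165,110),(385,110)]: print((u,v),w[v,u],im[v,u])
E
```

```text
clock: 22.22
position: [355.9, -323.7, 84.3]
ee_rot: [0.715, -0.699, 0.001, -0.0]
contact_force: [4.3, 1.7, 5.2]
gripper_width: 15.1
clock: 22.47
position: [356.0, -323.7, 83.4]
ee_rot: [0.715, -0.699, 0.001, -0.0]
contact_force: [3.1, 1.9, 5.4]
gripper_width: 15.2
[[   0.022   -1.       0.002  355.975]
 [  -1.      -0.022   -0.001 -323.729]
 [   0.001   -0.002   -1.      83.373]
 [   0.       0.       0.       1.   ]] [3.149 1.891 5.387] 22.4667
(275, 100) [ 438.193 -322.968    5.904] [193 106  48]
(275, 110) [ 433.655 -323.067    6.054] [195 108  47]
(275, 130) [ 424.516 -323.269    5.464] [195 110  49]
(275, 150) [ 415.273 -323.472    5.288] [196 109  50]
(275, 180) [ 401.203 -323.781    5.705] [198 111  51]
(165, 110) [ 434.27  -271.806    5.285] [192 108  49]
(385, 110) [ 436.521 -373.724    7.021] [198 109  47]
```

View pics/cv4.png

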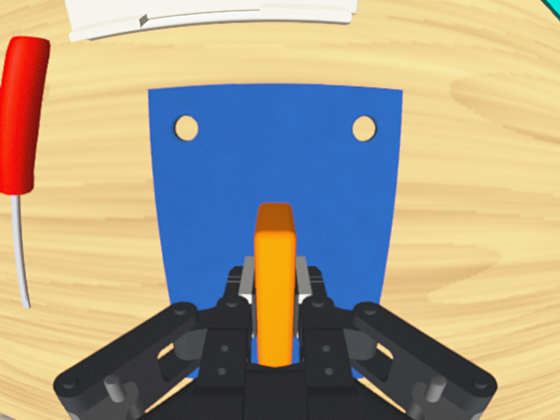

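```bash
python3 -m crank '{"delta_pos":[[0,0,0.001],[0,0,0],[0,0,0]],"twist":[0,0,0]}' -
python3 -m crank '{"delta_pos":[[0,0,0.0008],[0,0,0],[0,0,0]],"twist":[0,0,0]}' -
```

```text
clock: 22.77
position: [356.0, -323.7, 83.3]
ee_rot: [0.715, -0.699, 0.001, -0.0]
contact_force: [2.6, 3.5, 12.2]
gripper_width: 15.3
clock: 23.02
position: [356.0, -323.7, 83.3]
ee_rot: [0.715, -0.699, 0.001, -0.0]
contact_force: [0.8, 4.5, 19.9]
gripper_width: 15.2
```

```bash
python3 - <<'E'
from two import *
s,im,d=snap('wrist','cv5')
uv=holes_c(im,[(168,205,108,148),(345,385,108,148)],lambda a:(a[:,:,0]<a[:,:,2]))
T=toolT(s)
P=onplane('wrist',uv,5,s); q=(P-T[:3,3])@T[:3,:3]; print(q, np.linalg.norm(q[0]-q[1]))
v=q[1]-q[0]; print('yaw deg in tool',np.degrees(np.arctan2(v[1],v[0])),'mid',q.mean(0)); print(T)
E
```

```text
blob [np.float64(186.0482456140351), np.float64(127.7982456140351)] [  7   8  23  25 456]
blob [np.float64(363.7041942604857), np.float64(128.20529801324503)] [  8   8  23  25 453]
[[-40.293 -70.321  78.33 ]
 [ 42.159 -70.118  78.446]] 82.45254210011986
yaw deg in tool 0.14104405344246226 mid [  0.933 -70.22   78.388]
[[   0.023   -1.       0.002  355.976]
 [  -1.      -0.023   -0.001 -323.706]
 [   0.001   -0.002   -1.      83.264]
 [   0.       0.       0.       1.   ]]
```

```bash
python3 -m crank '{"delta_pos":[[0,0,-0.006],[0,0,-0.015],[0,0,-0.035],[0,0,-0.04],[0,0,-0.04],[0,0,-0.04],[0,0,-0.03],[-0.0196,-0.0072,0]],"twist":[0,0,0,0,0,0,0,0]}' - 
python3 -m crank '{"delta_pos":[[-0.037,-0.0134,0],[-0.037,-0.0134,0],[-0.037,-0.0134,0],[-0.037,-0.0134,0],[-0.037,-0.0134,0],[-0.037,-0.0134,0],[-0.037,-0.0134,0],[-0.037,-0.0134,0]],"twist":[0,0,0,0,0,0,0,0]}' - 
python3 -m crank '{"delta_pos":[[-0.037,-0.0134,0],[-0.037,-0.0134,0],[-0.037,-0.0134,0],[-0.037,-0.0134,0],[-0.037,-0.0134,0],[-0.037,-0.0134,0],[-0.037,-0.0134,0],[-0.037,-0.0134,0]],"twist":[0,0,0,0,0,0,0,0]}' -
python3 -m crank '{"delta_pos":[[-0.0196,-0.0072,0],[0,0,0],[0,0,0.015],[0,0,0.02],[0,0,0],[0,0,0],[0,0,0]],"twist":[0,0.067,0,0,0,0,0]}' -
python3 - <<'E'
from h import *
s,im,d=snap('wrist','cv6'); print(toolT(s),s['joints'],s['contact_force'],s['clock'])
E
```

```text
clock: 23.73
position: [362.9, -306.2, 292.7]
ee_rot: [0.714, -0.7, 0.005, -0.001]
contact_force: [1.6, -0.8, -2.1]
gripper_width: 15.2
clock: 24.4
position: [461.3, -4.0, 285.3]
ee_rot: [0.714, -0.7, -0.002, 0.002]
contact_force: [0.8, 0.3, -3.3]
gripper_width: 15.2
clock: 25.07
position: [562.9, 293.5, 284.3]
ee_rot: [0.714, -0.7, -0.001, 0.003]
contact_force: [1.4, -1.0, -3.0]
gripper_width: 15.5
clock: 25.65
position: [570.6, 312.1, 251.9]
ee_rot: [-0.691, 0.723, -0.0, -0.001]
contact_force: [0.2, -0.3, -2.1]
gripper_width: 15.4
[[ -0.046  -0.999  -0.001 570.601]
 [ -0.999   0.046  -0.001 312.068]
 [  0.001   0.001  -1.    251.927]
 [  0.      0.      0.      1.   ]] [ 0.749  0.465  0.002  0.    -1.109  0.776] [ 0.192 -0.3   -2.145] 25.65
```

View pics/cv6.png

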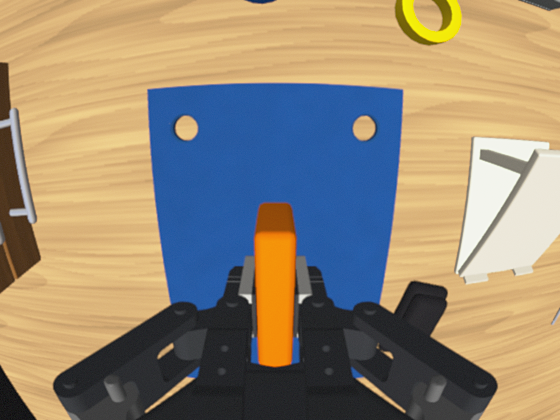

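```bash
python3 -m crank '{"delta_pos":[[0,0,0.012],[0,0,0.012],[0,0,0.004],[0,0,0],[0,0,0],[0,0,0]],"twist":[0,0,0,0,0,0]}' -
python3 - <<'E'
from h import *
s,im,d=snap('wrist','cv7'); print(toolT(s),s['contact_force'],s['clock'])
a=im[108:148,166:206]; b=im[108:148,344:384]
cv2.imwrite('pics/cv7z.png',cv2.resize(np.hstack([a,b]),None,fx=10,fy=10,interpolation=cv2.INTER_CUBIC))
E
```

```text
clock: 26.2
position: [571.0, 312.8, 225.6]
ee_rot: [-0.691, 0.723, -0.0, 0.001]
contact_force: [0.6, 0.3, -3.0]
gripper_width: 15.0
[[ -0.046  -0.999   0.002 571.029]
 [ -0.999   0.046   0.001 312.785]
 [ -0.001  -0.002  -1.    225.596]
 [  0.      0.      0.      1.   ]] [ 0.615  0.305 -3.009] 26.2
```

View pics/cv7z.png

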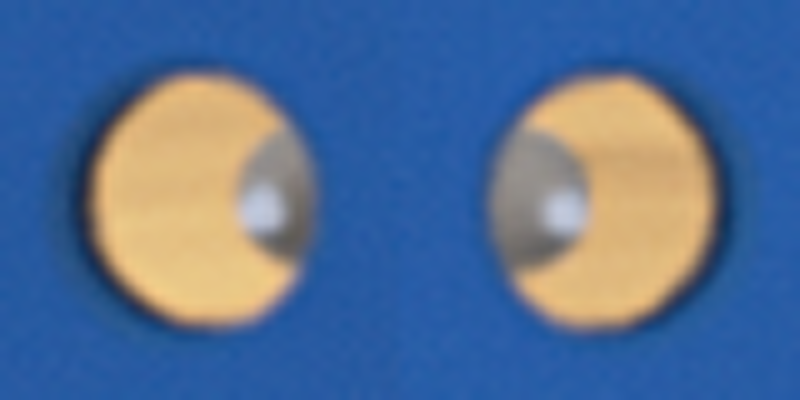

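```bash
python3 - <<'E'
from h import *
s,im,d=load('cv7'); T=toolT(s)
c=lambda X,Y,u0:[(X+.5)/10-.5+u0,(Y+.5)/10-.5+108]
P=onplane('wrist',[c(262,210,166),c(563,211,304)],136,s); q=(P-T[:3,3])@T[:3,:3]; print(q,'mid',q.mean(0),np.linalg.norm(q[0]-q[1])); v=q[1]-q[0]; print(np.degrees(np.arctan2(v[1],v[0])))
# top rim of holes (incl. wall)
P=onplane('wrist',[c(193,199,166),c(609,199,304)],225.6-83.3+5,s); q=(P-T[:3,3])@T[:3,:3]; print(q,'mid',q.mean(0),np.linalg.norm(q[0]-q[1]))
E
```

```text
[[-40.464 -69.112  89.777]
 [ 43.323 -69.104  89.672]] mid [  1.43  -69.108  89.724] 83.78691216217932
0.004846285464494927
[[-40.87  -70.561  78.48 ]
 [ 42.53  -70.554  78.375]] mid [  0.83  -70.557  78.428] 83.40041409616123
```

```bash
python3 -m crank '{"delta_pos":[[0.0005,0.0011,0],[0,0,0],[0,0,0.005],[0,0,0.005],[0,0,0],[0,0,0]],"twist":[0,0,0,0,0,0]}' -
python3 - <<'E'
from h import *
s,im,d=snap('wrist','cv8'); print(toolT(s),s['contact_force'],s['clock'])
a=im[108:148,166:206]; b=im[108:148,344:384]
cv2.imwrite('pics/cv8z.png',cv2.resize(np.hstack([a,b]),None,fx=10,fy=10,interpolation=cv2.INTER_CUBIC))
E
```

```text
clock: 26.75
position: [569.1, 311.9, 213.4]
ee_rot: [-0.691, 0.723, 0.0, -0.001]
contact_force: [-0.4, -0.2, -3.5]
gripper_width: 15.3
[[ -0.046  -0.999  -0.001 569.129]
 [ -0.999   0.046  -0.001 311.872]
 [  0.001   0.001  -1.    213.397]
 [  0.      0.      0.      1.   ]] [-0.401 -0.247 -3.531] 26.75
```

View pics/cv8z.png

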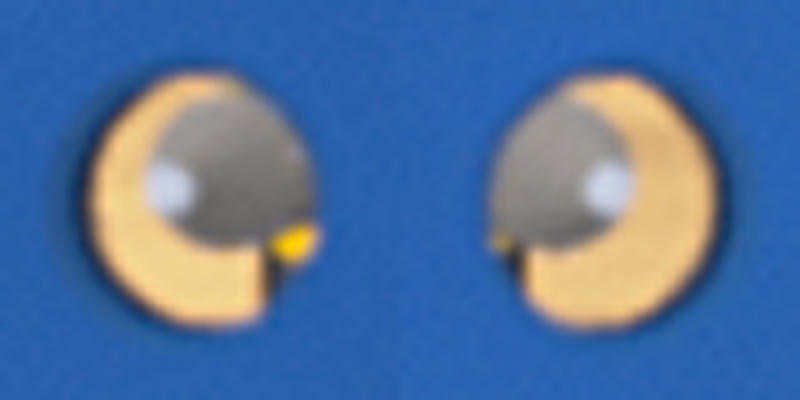

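```bash
python3 -m crank '{"delta_pos":[[0,0,0],[0,0,0],[0,0,0],[0,0,0]],"twist":[0,0,0,0]}' -
python3 - <<'E'
from h import *
s,im,d=snap('wrist','cv9'); print(toolT(s),s['contact_force'],s['clock'])
a=im[108:148,166:206]; b=im[108:148,344:384]
cv2.imwrite('pics/cv9z.png',cv2.resize(np.hstack([a,b]),None,fx=10,fy=10,interpolation=cv2.INTER_CUBIC))
E
```

```text
clock: 27.13
position: [569.4, 312.1, 214.4]
ee_rot: [-0.691, 0.723, -0.0, 0.0]
contact_force: [0.7, -0.2, -2.4]
gripper_width: 15.3
[[ -0.046  -0.999   0.    569.444]
 [ -0.999   0.046   0.    312.116]
 [ -0.     -0.     -1.    214.449]
 [  0.      0.      0.      1.   ]] [ 0.69  -0.243 -2.402] 27.1333
```

View pics/cv9z.png

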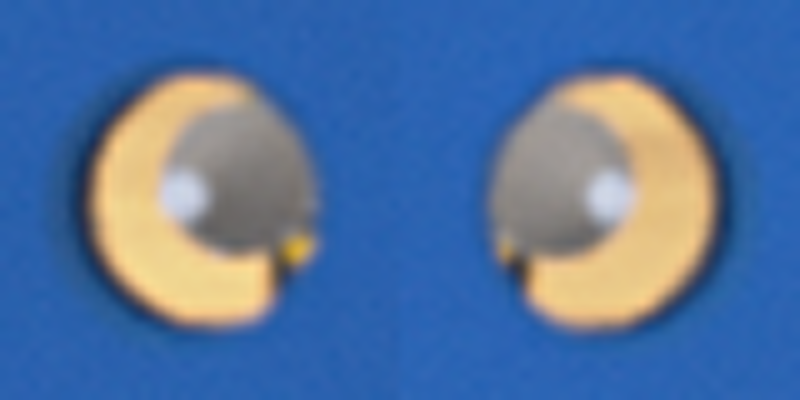

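```bash
python3 -m crank '{"delta_pos":[[-0.0003,-0.0001,0],[0,0,0.005],[0,0,0.006],[0,0,0.004],[0,0,0],[0,0,0]],"twist":[0,0,0,0,0,0]}' -
python3 - <<'E'
from h import *
s,im,d=snap('wrist','cv10'); print(toolT(s),s['contact_force'],s['wrist_torque'],s['clock'])
E
```

```text
clock: 27.68
position: [569.4, 312.2, 198.5]
ee_rot: [-0.691, 0.723, -0.0, -0.001]
contact_force: [0.3, 0.0, -2.9]
gripper_width: 15.2
[[ -0.046  -0.999  -0.001 569.358]
 [ -0.999   0.046  -0.001 312.175]
 [  0.001   0.001  -1.    198.521]
 [  0.      0.      0.      1.   ]] [ 0.289  0.034 -2.876] [-0.046  0.006  0.016] 27.6833
```

View pics/cv10.png

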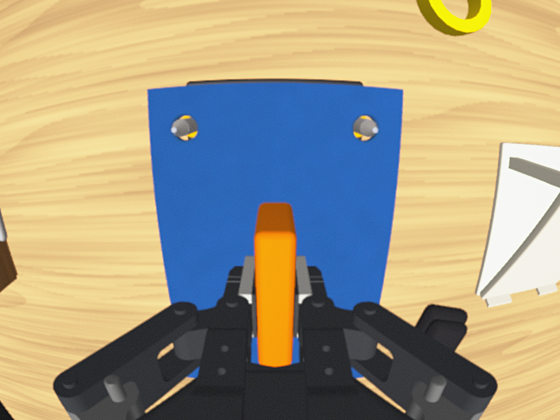

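```bash
python3 -m crank '{"delta_pos":[[0,-0.0003,0.005],[0,0,0.004],[0,0,0.002],[0,0,0.001],[0,0,0],[0,0,0]],"twist":[0,0,0,0,0,0]}' -
python3 -m crank '{"delta_pos":[[0,0,0.001],[0,0,0.001],[0,0,0],[0,0,0]],"twist":[0,0,0,0]}' -
```

```text
clock: 28.23
position: [569.8, 312.4, 187.3]
ee_rot: [-0.691, 0.723, -0.0, -0.0]
contact_force: [-0.2, -0.3, -3.0]
gripper_width: 15.3
clock: 28.57
position: [569.8, 312.4, 185.3]
ee_rot: [-0.691, 0.723, -0.0, -0.0]
contact_force: [1.0, 0.1, -3.2]
gripper_width: 15.7
```

```bash
python3 -m crank '{"delta_pos":[[0,0,0.001],[0,0,0],[0,0,0]],"twist":[0,0,0]}' -;python3 -m crank '{"delta_pos":[[0,0,0.0007],[0,0,0],[0,0,0]],"twist":[0,0,0]}' -;python3 -m crank '{"delta_pos":[[0,0,0.0007],[0,0,0],[0,0,0]],"twist":[0,0,0]}' -
```

```text
clock: 28.82
position: [569.8, 312.3, 184.2]
ee_rot: [-0.691, 0.723, 0.0, -0.0]
contact_force: [0.0, -0.7, -3.1]
gripper_width: 15.2
clock: 29.07
position: [569.9, 312.4, 183.8]
ee_rot: [-0.691, 0.723, -0.0, 0.0]
contact_force: [0.0, -0.0, -2.0]
gripper_width: 15.0
clock: 29.32
position: [570.0, 312.4, 183.5]
ee_rot: [-0.691, 0.723, -0.0, 0.0]
contact_force: [-0.6, -0.4, 1.3]
gripper_width: 15.4
```

```bash
python3 -m crank '{"delta_pos":[[0,0,0.0008],[0,0,0],[0,0,0]],"twist":[0,0,0]}' -;python3 -m crank '{"delta_pos":[[0,0,0.0007],[0,0,0],[0,0,0]],"twist":[0,0,0]}' -
python3 - <<'E'
from h import *
s,im,d=snap('wrist','cv11'); print(s['contact_force'],s['clock'])
w=cloud('wrist',d,s)
for u,v in [(275,100),(275,110),(275,130),(275,150),(275,180),(165,110),(385,110)]: print((u,v),w[v,u],im[v,u])
snap('scene','cv11s')
im=cv2.imread('pics/cv11s.png'); cv2.imwrite('pics/cv11sz.png',cv2.resize(im[100:190,280:410],None,fx=6,fy=6,interpolation=cv2.INTER_CUBIC))
E
```

```text
clock: 29.57
position: [570.0, 312.4, 183.3]
ee_rot: [-0.691, 0.723, -0.0, 0.001]
contact_force: [-1.8, 0.4, 5.6]
gripper_width: 15.2
clock: 29.82
position: [570.0, 312.5, 183.3]
ee_rot: [-0.691, 0.723, -0.0, 0.001]
contact_force: [-2.6, -1.2, 7.7]
gripper_width: 15.3
[-2.61  -1.182  7.653] 29.8167
(275, 100) [652.158 307.755 104.626] [187 103  42]
(275, 110) [647.596 307.963 105.282] [188 103  45]
(275, 130) [638.494 308.375 105.642] [186 103  45]
(275, 150) [629.209 308.796 104.999] [189 104  43]
(275, 180) [615.153 309.432 105.527] [190 106  47]
(165, 110) [651.663 358.985 105.522] [186 104  47]
(385, 110) [647.026 256.617 105.109] [192 108  47]
```

View pics/cv11.png

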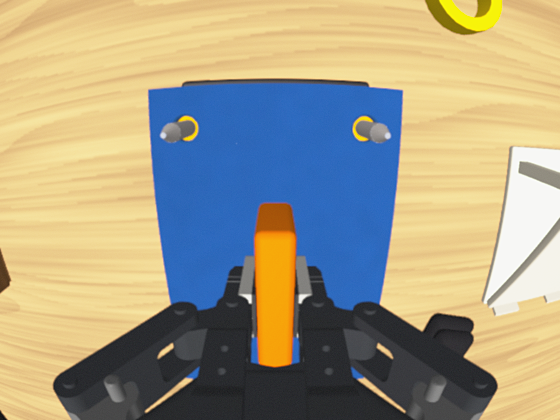

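View pics/cv11sz.png

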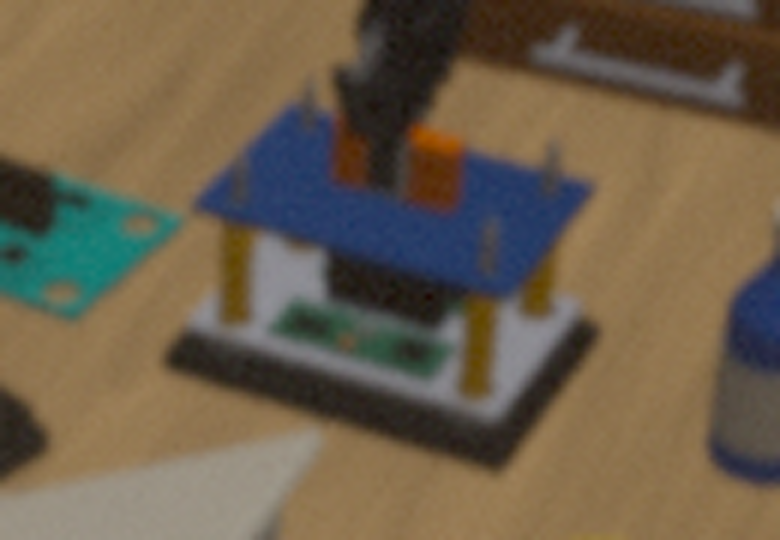

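All four pins are through and the cover is level, with its top at 105, so its underside is at 100. Releasing and retreating.

```bash
python3 -m crank '{"delta_pos":[[0,0,-0.0008],[0,0,0],[0,0,0],[0,0,0],[0,0,0],[0,0,0]],"twist":[0,0,0,0,0,0]}' 1
python3 -m crank '{"delta_pos":[[0,0,-0.01],[0,0,-0.02],[0,0,-0.04],[0,0,-0.04],[0,0.03,-0.02],[0,0.02,0],[0,0,0],[0,0,0]],"twist":[0,0,0,0,0,0,0,0]}' -
python3 - <<'E'
from h import *
s,im,d=snap('wrist','f1'); print(s['position'],s['contact_force'],s['clock'])
w=cloud('wrist',d,s)
hs=(im[:,:,0]>130)&(im[:,:,2]<90)&(w[:,:,2]>60); p=w[hs]; print(len(p),np.median(p,0)); A=np.c_[p[:,:2]-p[:,:2].mean(0),np.ones(len(p))]; print(np.linalg.lstsq(A,p[:,2],rcond=None)[0])
snap('scene','f1s'); snap('top','f1t')
E
```

```text
clock: 30.42
position: [569.8, 312.4, 181.9]
ee_rot: [-0.691, 0.723, 0.0, -0.0]
contact_force: [-0.3, -0.6, 0.6]
gripper_width: 85.1
clock: 31.08
position: [519.2, 314.7, 313.8]
ee_rot: [-0.691, 0.723, 0.0, 0.001]
contact_force: [0.5, -0.5, -0.0]
gripper_width: 85.4
[519.199 314.74  313.782] [ 0.527 -0.463 -0.047] 31.0833
23804 [576.854 311.165 105.083]
[ -0.001  -0.    105.089]
```

View pics/f1.png

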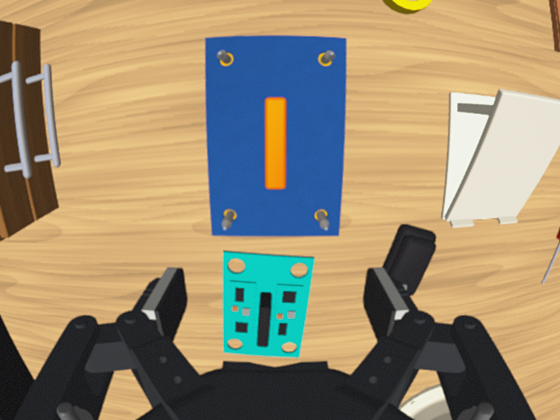

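View pics/f1s.png

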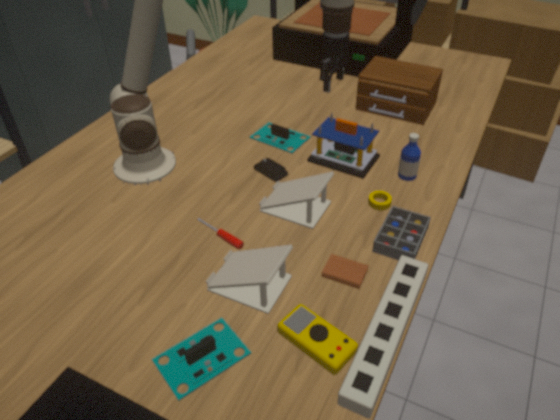

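View pics/f1t.png

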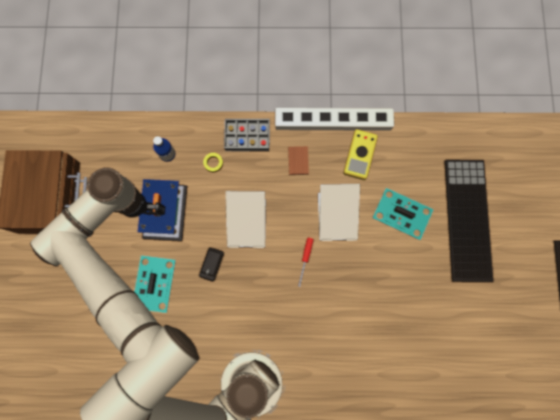

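The cover plane is level at 105.1 mm with pins in all four holes, and nothing else appears to have moved. Handing in.

```bash
python3 -c "
from bench import job_done; print(job_done())"
```

```text
the job is handed in; nothing more can be done
None
```

The tray and then the cover are on the stand, both released, and the job is handed in at about 31 s of robot time. I gripped each one by its rib and levelled it by pivoting its lower edge on clear bench. I then lined it up by sighting the pins through its holes and lowered it until the contact force rose to 8–9 N.

- **Tray:** before release, its top read about 30 mm at every point measured, so the underside is on the 25 mm collars. The view after release showed the posts through all four holes.
- **Cover:** after release, its top fitted a level plane at 105.1 mm, so the underside is on the 100 mm shoulders, with a pin through each hole.
- **Forces:** the readings I took never exceeded about 20 N, which was pressing the parts flat on the bench.
- **Bystanders:** they look unmoved by eye in the before and after pictures; I did not measure them.

No check failed. The small disagreements, about 1 mm between measured and commanded positions and a camera offset of under 1 mm, were taken out before each part was lowered.

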